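Tighten the tag punch's hold-down nut and test its stroke

ROBOT

A 6-joint arm with a two-finger parallel gripper is mounted at the origin on the work surface. World frame = base frame: x ahead of the robot, y to its left, z up, the work surface at z = 0. Lengths are in mm, angles in rad, forces in N, time in s.
With the tool pointing down it reaches from about 250 to 850 mm from the base axis. Payload 12.5 kg.
Tool frame: the origin (TCP) lies midway between the tips of the shut fingers; the grasp point (between the pads) lies 19 mm behind it; z points along the fingers, y is the direction in which the jaws open and shut (so a half turn about z gives the same grasp; the last joint's range is limited). The gripper opens to 93 mm and grips with 3 to 60 N. Pads are 15 mm wide; open, the fingers measure 128 mm over their backs; the gripper's body (75 mm by 188 mm) begins 65 mm behind the grasp point.
Start: joints at [1.168, 0.351, 1.652, -0, 1.139, -0.085], TCP at [171.831, 522.454, 218.633] pointing down, gripper open.
Joint ranges: [-2.75, 2.75], [-0.79, 2.1], [0.01, 2.65], [-1.57, 4.71], [0.07, 3.14], [-2.87, 2.87]. Speed limits (rad/s): [2.22, 2.22, 2.79, 3.14, 3.14, 3.14].

INTERFACE

Orientations are given as a unit quaternion [w, x, y, z].
In Python, from cell import sense, grab_frame, finish_job gives the robot as it stands.
- The arm moves only by the tool step_arm, never from a script. Its argument "moves" is a list of rows, each an object of numbers: "jaw": the finger opening in mm, from 0 to 93; "x", "y", "z": the shift along the world's x, y, z as a fraction of full scale; "ax", "ay", "az": the turn, a rotation vector about the world's x, y, z as a fraction of full scale. In form: [{"jaw": .., "x": .., "y": .., "z": .., "ax": .., "ay": .., "az": ..}, ...]. A call has 1 to 10 rows; each row shifts and turns the commanded pose from where the row before left it; what a row does not reach is not made up. Full scale, the value 1, is 4 cm for a shift and 4 degrees for a turn. A row lasts 1/10 s, in which the tool goes at most 50 mm and 8.59 degrees, less where a joint would pass 70% of its speed; a pose out of reach is approached as far as the arm can. A call with a number of a shift or a turn outside -1 to 1 is refused whole. A call with a gripper value outside its range is refused whole. The fingers move at their own pace and stop on an object; "grip_force" is the grip in N (left out, the last holds). Time passes only in rows, so rows that do not move let the fingers close. It gives the time, the measured TCP pose, the force and the opening at its end, in the units of the state.
- sense(): the state, without advancing time (a new reading comes with each control period).
- grab_frame(name): name is "side" or "top" or "wrist"; returns a dict with "color" (384x512x3 uint8, red, green, blue), "fov_y" (degrees; the focal length in pixels is half the picture's height over the tangent of half this angle, whatever the lens; pixels are square), "cx", "cy" (the principal point, pixels), "world_to_cam" (4x4, takes a point from world to camera coordinates). Camera axes: x right, y down, z forward; pixel columns grow to the right and rows downward; lengths in mm; the calibration is good to about 2 mm. The wrist camera is an equidistant fisheye: a pixel r from the principal point sees the ray r / f radians off the axis. A picture is of the moment at which its call begins. There is no depth.
- finish_job(): hands the job in, once; it reports no verdict.
The state is a dict: "time": time; "qpos": joint angles; "qvel": joint speeds; "joint_torque": joint torques, N m; "position": TCP position; "eef_rot": TCP orientation; "force": force on the tool from outside, world axes, zero at the start; "torque": the same for the moment, N m; "finger_gap": finger opening in mm.
Only numpy, scipy, OpenCV 4.12 (cv2) and the standard library are available. Lean on these libraries where they do the work, as an engineer would, in place of code of your own. Each camera call takes 0.05 s, during which the arm holds its last target.

TASK

The shop's tag punch has worked loose on the counter. Take the T-handled socket key from its stand, put it down the punch's deep round sleeve onto the nut at the bottom, turn the nut clockwise until it stops, and leave the key standing there on the nut; then test the punch by pressing its plunger right down to its stop and letting it spring back up. Leave the other things on the counter where they are.

Things in the scene. Friction and masses are not known exactly. Their poses are not given: they have to be found in the camera images.
- punch: Tag punch fixed to the counter: grey base plate 130 (x) x 290 (y) x 20 mm, origin at the centre of its underside. Round upright sleeve (outer diameter 59 mm, top at z = 98 mm) at its y = +80 mm; punching head (C-frame, top at z = 76 mm, with a steel collar to 86 mm) with the black plunger knob at its y = -80 mm.
- bore_mouth (a point): Centre of the sleeve's open top, 98 mm above the counter. The bore is 40.4 mm in diameter; its mouth flares to 50 mm over the top 10 mm. Axes as the punch's.
- bore_floor (a point): Centre of the bore's flat floor, 78 mm below the mouth and 20 mm above the counter. A key that sits fully on the nut rests on this floor, all round the nut.
- nut_top (a point): Centre of the top of the steel hexagon nut at the bottom of the bore, 15 mm above the bore floor. Nut: 24 mm across flats, the top 4 mm a cone. The frame turns with the nut: two of its flats face this frame's +y and -y. It only turns, it does not rise or sink.
- nut (a joint): Turn of the nut in rad: grows as it is turned clockwise seen from above; loose at the start (0.1 to 0.5), tight against a hard stop at 1.1. Takes about 0.12 N m to turn and stays where it is left.
- plunger (a joint): Stroke of the punch's plunger in m: 0 up (rest), 0.018 fully down against its stop. A spring pushes it back up: about 2 N to start, 8 N when fully down.
- plunger_top (a point): Centre of the flat top of the plunger's black mushroom knob (diameter 44 mm, 14 mm high), 118 mm above the counter when up; it moves down with the plunger.
- key_stand: Fixed stand for the key: dark steel cup, inside diameter 48 mm, 45 mm high, inner floor 6 mm above the counter, on a 90 x 90 mm foot. Origin at the centre of its underside.
- key: T-handled steel socket key, 159 mm tall, 0.28 to 0.56 kg, standing upright in its stand at the start. Origin at the centre of the socket's lower end, z up the shaft. Socket 37.6 mm in diameter, 50 mm long, with a hexagon pocket 27 mm across flats and 18 mm deep; two of the pocket's flats face the key's +y and -y. Shaft 13 mm in diameter. Loose fit: about 0.3 rad of play either way on the nut.
- key_bar (a point): Centre of the key's crossbar, 150 mm above the key's lower end: a flat-sided steel bar, 90 mm long along the key's x, 14 mm wide (y) and 18 mm high (z).
- pen_cup: Grey cup of pens, 76 mm wide, 112 mm high. Leave alone.
- tin: Tin, 74 mm in diameter, 95 mm high. Leave alone.
- wallet: Wallet, 70 x 90 x 16 mm. Leave alone.
- phone: Phone lying flat, 150 x 72 x 9 mm. Leave alone.
- remote: Remote control, 180 x 50 x 20 mm. Leave alone.
- clipboard: Clipboard with paper, 230 x 160 mm. Leave alone.
- calculator: Desk calculator, 130 x 90 x 24 mm. Leave alone.
Mind the look-alikes: they are no part of the job. What is shaped like the key but green is not meant.

How it is judged (in metres and radians):
On the way, in this order (a step that is already met when the one before it is completed fails the run):
1. the nut has been turned clockwise to its stop (value of joint nut above 1.02 rad), for 0.2 s.
2. the plunger is pressed right down to its stop (value of joint plunger above 0.0165 m), for 0.1 s.
At the end, for the whole second after the job is handed in: The nut is tight (its joint past 1.02 of 1.1 rad), the plunger has come back up (less than 3 mm down), and the key is left standing still and upright in the bore, fully down over the nut (lower end within 5 mm of the bore floor and of the bore's axis, tilt under 0.1 rad) (value of joint nut above 1.02 rad and value of joint plunger below 0.003 m and horizontal distance between key and bore_floor below 0.005 m and z of key in the frame of bore_floor below 0.005 m and angle between key's own z axis and vertical below 0.1 rad and linear speed of key below 0.02 m/s); the robot touches nothing.
It fails at once if a bystander (pen cup, tin, wallet, phone, remote, clipboard, calculator) is moved more than 30 mm (distance of any of pen_cup, tin, wallet, phone, remote, clipboard, calculator from where it was at the start of the episode above 0.03 m).
It also fails if it takes over 58 s, if anything falls off the work surface, if the arm or the gripper's body presses on something with over 40 N, if the wrist force passes 120 N, or if a joint passes its speed limit or range.

## Working session

There is one attempt and no reset: what is moved stays moved. The work goes in short steps, Python scripts to look and compute and a tool call to move; the robot and the scene stay as the last step left them, time stands still between calls to the robot, and variables do not carry over. Pictures are saved under pics/ and viewed, and the job is handed in when it is done.

Besides the shell and the picture viewer there is one more tool, called after "Call:" as name([rows], argument=value, ...), one row to a line, values as JSON. step_arm: Moves the arm, as the interface text tells. Its arguments: {"type":"object","properties":{"moves":{"type":"array"},"grip_force":{"type":"number"}},"required":["moves"]}

```bash
mkdir -p pics; ls; cat > h.py <<'E'
import numpy as np, cv2
from cell import sense, grab_frame, finish_job
def save(fr,name,crop=None,scale=1):
    im=cv2.cvtColor(fr["color"],cv2.COLOR_RGB2BGR)
    if crop: x0,y0,x1,y1=crop; im=im[y0:y1,x0:x1]
    im=cv2.resize(im,None,fx=scale,fy=scale,interpolation=cv2.INTER_CUBIC)
    cv2.imwrite("pics/"+name,im)
def f(fr): return fr["color"].shape[0]/2/np.tan(np.radians(fr["fov_y"])/2)
def ray(fr,u,v,fish=False):
    T=np.array(fr["world_to_cam"]);R=T[:3,:3];t=T[:3,3]
    a=np.array([u-fr["cx"],v-fr["cy"]],float)
    if fish:
        r=np.hypot(*a);th=r/f(fr);d=np.array([*(a/r*np.sin(th) if r>0 else (0,0)),np.cos(th)])
    else: d=np.array([*(a/f(fr)),1])
    return -R.T@t, R.T@d/np.linalg.norm(d)
def plane(fr,u,v,z,fish=False):
    c,d=ray(fr,u,v,fish); return c+d*(z-c[2])/d[2]
def proj(fr,p,fish=False):
    T=np.array(fr["world_to_cam"]);q=T[:3,:3]@np.array(p,float)+T[:3,3]
    if fish:
        rr=np.hypot(q[0],q[1]);th=np.arctan2(rr,q[2]);return np.array([fr["cx"],fr["cy"]])+q[:2]/rr*th*f(fr)
    return np.array([fr["cx"],fr["cy"]])+q[:2]/q[2]*f(fr)
def tri(rays):
    A=0;b=0
    for c,d in rays:
        P=np.eye(3)-np.outer(d,d);A=A+P;b=b+P@c
    return np.linalg.solve(A,b)
E
cat > a.py <<'E'
from h import *
import pickle
F={}
for n in("side","top","wrist"):
    F[n]=grab_frame(n); save(F[n],n+"0.png",scale=1.5); print(n,F[n]["fov_y"],F[n]["cx"],F[n]["cy"],np.round(ray(F[n],256,192)[0]),np.round(ray(F[n],256,192)[1],2))
pickle.dump(F,open("f0.pkl","wb"));print(sense())
E
python3 a.py
```

```text
pics
side 46.74834944883465 251.04601463759695 196.27454238698374 [ 207. 1065. 1338.] [ 0.21 -0.65 -0.73]
top 56.72174689842032 247.87352636331582 198.43533153706156 [ 394.   -6. 1220.] [ 0.16 -0.04 -0.99]
wrist 65.70646984690485 249.0789504956378 188.73727952673872 [107. 543. 385.] [ 0.25 -0.06 -0.97]
{'time': 0.15, 'qpos': array([ 1.16842062e+00,  3.51112342e-01,  1.65220637e+00,  1.96379985e-05,
        1.13912963e+00, -8.46115671e-02]), 'qvel': array([ 0.00048449, -0.0017005 , -0.00210593, -0.00056746,  0.00015594,
       -0.00073937]), 'joint_torque': array([-4.30845294e-04, -4.97463727e+01, -2.85346073e+01,  6.98446599e-02,
        2.46146461e-02, -7.02398029e-05]), 'position': array([171.72653002, 522.25079837, 218.25205596]), 'eef_rot': array([-1.11804191e-04,  1.58218504e-01,  9.87404032e-01, -4.13072609e-04]), 'force': array([ 0.30550664, -0.96974111,  1.13569077]), 'torque': array([-0.02027404, -0.01758317,  0.00318877]), 'finger_gap': 93.06464908238561}
```

View pics/side0.png

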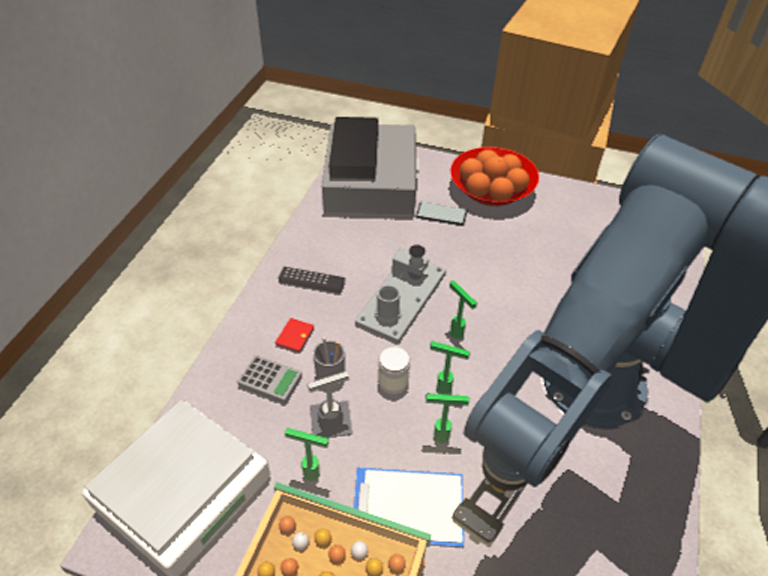

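View pics/top0.png

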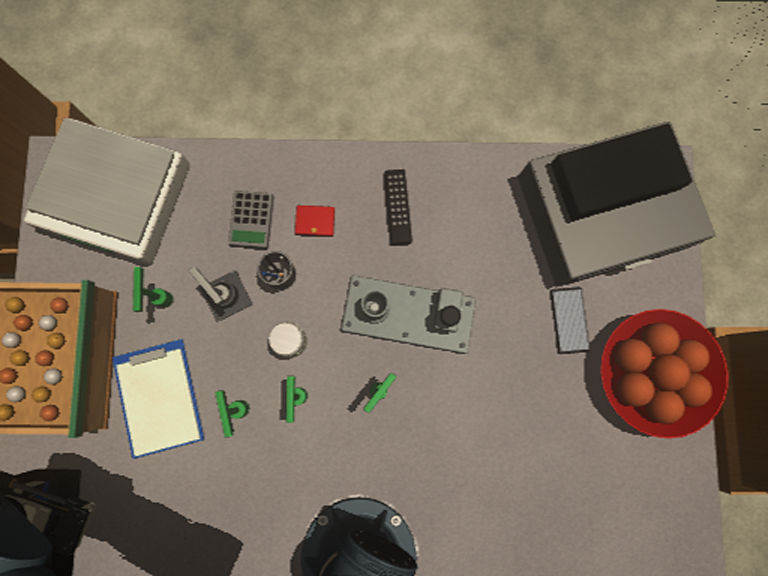

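View pics/wrist0.png

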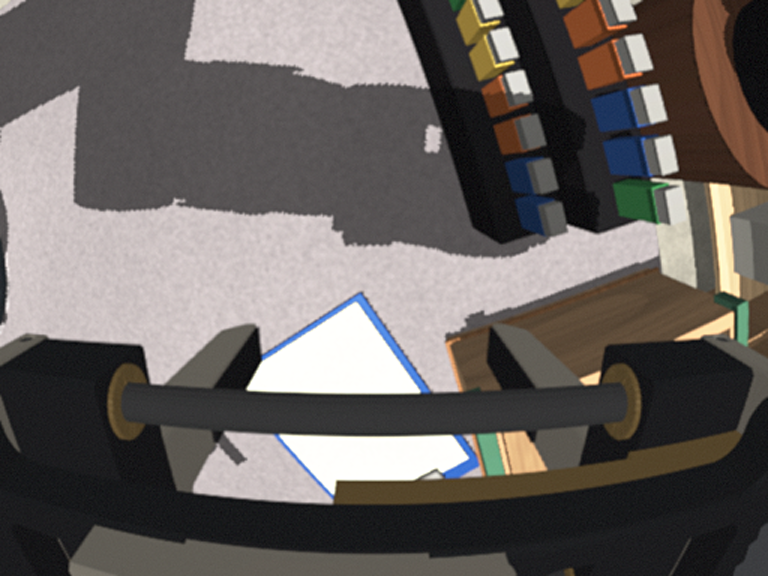

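Five T-shaped things are visible. Four are green, at top-view px (×1.5) ≈(140,288), (228,412), (292,398) and (378,392). One is steel grey, standing in a dark cup at top ≈(212,287) and side ≈(328,380). The grey steel one in the stand fits, so I'll confirm it in enlarged crops.

```bash
python3 - <<'E'
from h import *
import pickle
F=pickle.load(open("f0.pkl","rb"))
save(F["top"],"topkey.png",(115,165,180,225),10)
save(F["side"],"sidekey.png",(195,240,245,300),10)
save(F["top"],"toppunch.png",(220,175,325,245),7)
save(F["side"],"sidepunch.png",(230,155,305,230),8)
E
```

```text
(no output)
```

View pics/topkey.png

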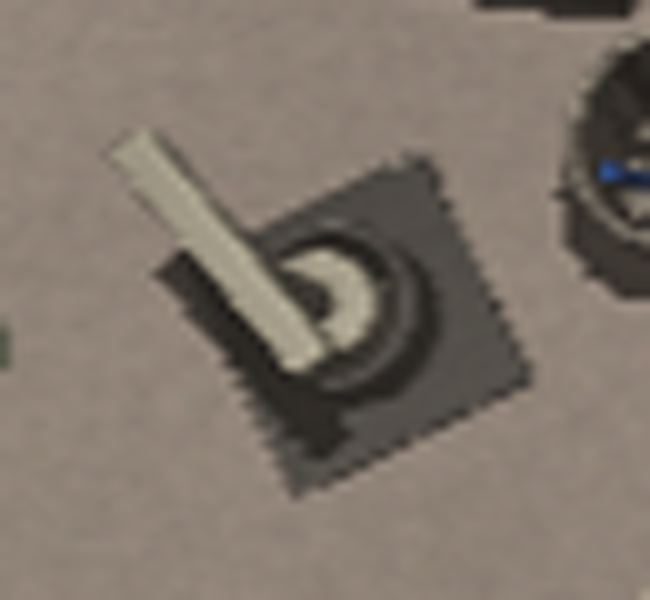

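View pics/sidekey.png

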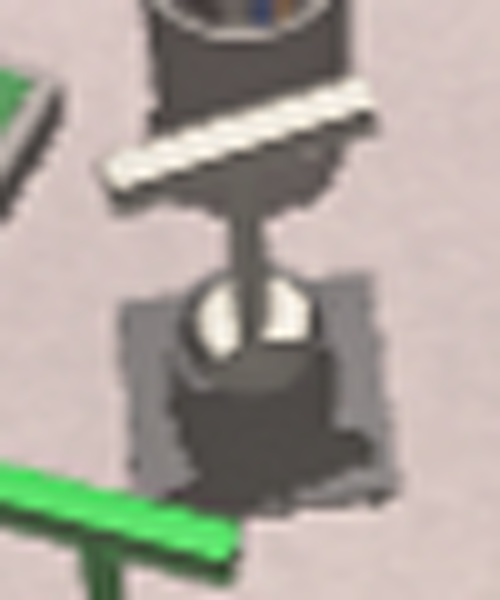

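View pics/toppunch.png

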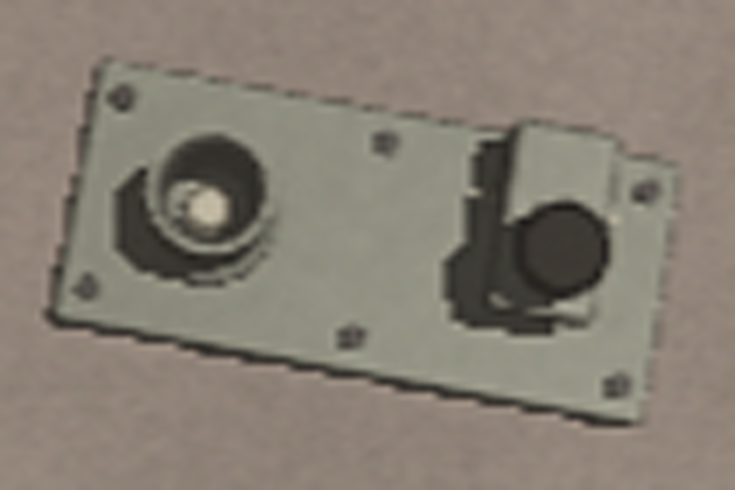

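View pics/sidepunch.png

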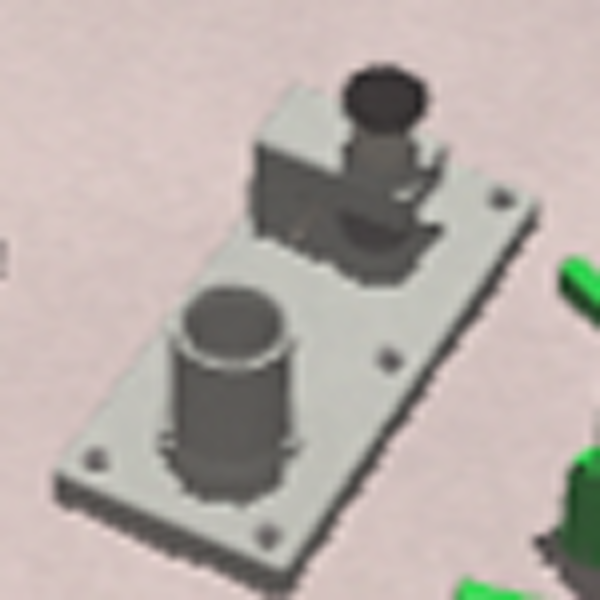

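The crops confirm it: the grey steel T-key stands in its dark cup. The punch is at right, with the sleeve at px ≈(249,202) and the knob at ≈(300,211) in the unscaled top view. Next I'll measure positions.

```bash
python3 - <<'E'
from h import *
import pickle
F=pickle.load(open("f0.pkl","rb"));T=F["top"];S=F["side"]
np.set_printoptions(precision=1,suppress=True)
kt=lambda x,y:(x/10+115,y/10+165); ks=lambda x,y:(x/10+195,y/10+240)
pt=lambda x,y:(x/7+220,y/7+175); ps=lambda x,y:(x/8+230,y/8+155)
print("foot c",plane(T,*kt(360,325),6))
for n,a,b in(("bar A",kt(126,138),ks(112,172)),("bar B",kt(312,362),ks(368,95))):
    pa=plane(T,*a,165);pb=plane(S,*b,165);print(n,"top",pa,"side",pb,"tri",tri([ray(T,*a),ray(S,*b)]))
P=[plane(T,*pt(*q),20) for q in((105,62),(672,165),(635,420),(55,318))]
print("plate",*P,"c",np.mean(P,0))
Q=[plane(S,*ps(*q),20) for q in((55,478),(285,572),(538,208))]
print("plate side",*Q,"c",(Q[0]+Q[2])/2)
y=(P[0]+P[3]-P[1]-P[2])[:2]; print("punch yaw of +y dir",np.arctan2(y[1],y[0]))
print("mouth top",plane(T,*pt(208,190),98),"side",plane(S,*ps(232,325),98))
print("knob top",plane(T,*pt(562,250),118),"side",plane(S,*ps(386,98),118))
E
```

```text
foot c [564.2 308.6   6. ]
bar A top [597.9 340.  165. ] side [595.6 340.2 165. ] tri [596.9 339.9 164.6]
bar B top [530.6 281.1 165. ] side [529.6 284.9 165. ] tri [530.9 282.2 160.9]
plate [612.4  20.6  20. ] [ 564.3 -256.9   20. ] [ 440.2 -236.7   20. ] [486.7  43.   20. ] c [ 525.9 -107.5   20. ]
plate side [609.6  27.8  20. ] [486.6  45.8  20. ] [ 436.8 -229.1   20. ] c [ 523.2 -100.6   20. ]
punch yaw of +y dir 1.4026066797037813
mouth top [539.6 -28.8  98. ] side [539.7 -28.   98. ]
knob top [ 511.6 -186.5  118. ] side [ 510.8 -181.4  118. ]
```

Call:
step_arm([
  {"jaw":50,"x":0.65,"y":-0.35,"z":0.2,"az":1},
  {"jaw":50,"x":0.65,"y":-0.35,"z":0.2,"az":1},
  {"jaw":50,"x":0.65,"y":-0.35,"z":0.2,"az":1},
  {"jaw":50,"x":0.65,"y":-0.35,"z":0,"az":1},
  {"jaw":50,"x":0.65,"y":-0.35,"z":0,"az":1},
  {"jaw":50,"x":0.65,"y":-0.35,"z":0,"az":1},
  {"jaw":50,"x":0.65,"y":-0.35,"z":0,"az":1},
  {"jaw":50,"x":0.65,"y":-0.35,"z":0,"az":1},
  {"jaw":50,"x":0.65,"y":-0.35,"z":0,"az":1},
  {"jaw":50,"x":0.65,"y":-0.35,"z":0,"az":1},
])

```text
$.moves[0]: bad value
```

Call:
step_arm([
  {"jaw":50,"x":0.65,"y":-0.35,"z":0,"az":1},
  {"jaw":50,"x":0.65,"y":-0.35,"z":0,"az":1},
  {"jaw":50,"x":0.65,"y":-0.35,"z":0,"az":1},
  {"jaw":50,"x":0.65,"y":-0.35,"z":0,"az":1},
  {"jaw":50,"x":0.65,"y":-0.35,"z":0,"az":0.85},
  {"jaw":50},
  {"jaw":50},
])

```text
$.moves[0]: bad value
```

```bash
cat > look.py <<'E'
import sys,pickle
from h import *
np.set_printoptions(precision=3,suppress=True)
tag=sys.argv[1]
for n in sys.argv[2:]:
    fr=grab_frame(n); pickle.dump(fr,open(f"{n}_{tag}.pkl","wb")); save(fr,f"{n}_{tag}.png",scale=1.5)
s=sense();w,x,y,z=s["eef_rot"]
from scipy.spatial.transform import Rotation as R
M=R.from_quat([x,y,z,w]).as_matrix()
print(s["time"],s["position"],"yaw of tool y",np.degrees(np.arctan2(M[1,1],M[0,1])),"z",M[:,2],"F",s["force"],"T",s["torque"],"gap",s["finger_gap"],"q6",s["qpos"][5])
E
python3 look.py 1 wrist
```

```text
0.2 [171.774 522.275 218.325] yaw of tool y 71.79075775448861 z [-0.    -0.001 -1.   ] F [ 0.644 -0.734  0.342] T [-0.036 -0.017  0.01 ] gap 93.24394981497382 q6 -0.08461045159820076
```

View pics/wrist_1.png

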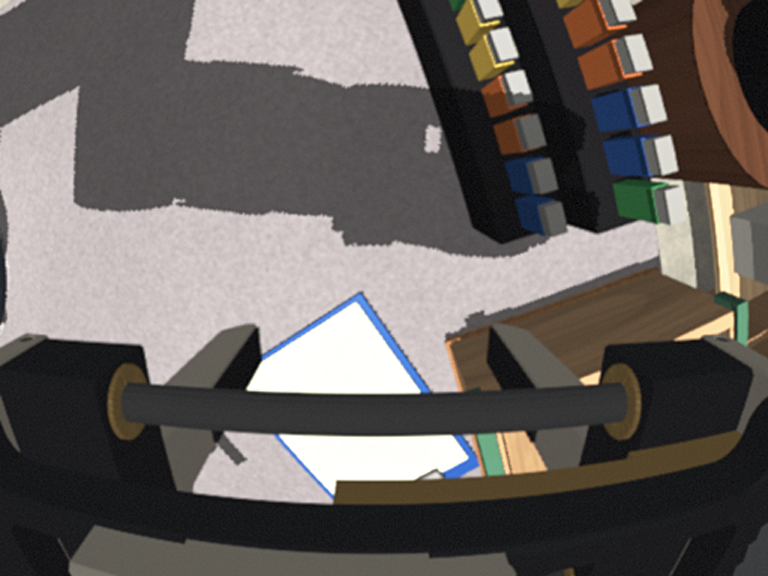

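The call was refused, probably because every row needs all its keys. I'll resend with complete rows.

Call:
step_arm([
  {"jaw":50,"x":0.65,"y":-0.35,"z":0.2,"ax":0,"ay":0,"az":1},
  {"jaw":50,"x":0.65,"y":-0.35,"z":0.2,"ax":0,"ay":0,"az":1},
  {"jaw":50,"x":0.65,"y":-0.35,"z":0.2,"ax":0,"ay":0,"az":1},
  {"jaw":50,"x":0.65,"y":-0.35,"z":0,"ax":0,"ay":0,"az":1},
  {"jaw":50,"x":0.65,"y":-0.35,"z":0,"ax":0,"ay":0,"az":1},
  {"jaw":50,"x":0.65,"y":-0.35,"z":0,"ax":0,"ay":0,"az":1},
  {"jaw":50,"x":0.65,"y":-0.35,"z":0,"ax":0,"ay":0,"az":1},
  {"jaw":50,"x":0.65,"y":-0.35,"z":0,"ax":0,"ay":0,"az":1},
])

```text
time: 1.0
position: [380.8, 409.7, 242.5]
eef_rot: [-0.0, -0.121, 0.993, -0.0]
force: [0.4, 0.7, -0.4]
finger_gap: 50.2
```

Call:
step_arm([
  {"jaw":50,"x":0.65,"y":-0.35,"z":0,"ax":0,"ay":0,"az":1},
  {"jaw":50,"x":0.65,"y":-0.35,"z":0,"ax":0,"ay":0,"az":1},
  {"jaw":50,"x":0.65,"y":-0.35,"z":0,"ax":0,"ay":0,"az":1},
  {"jaw":50,"x":0.65,"y":-0.35,"z":0,"ax":0,"ay":0,"az":1},
  {"jaw":50,"x":0.65,"y":-0.35,"z":0,"ax":0,"ay":0,"az":1},
  {"jaw":50,"x":0.65,"y":-0.35,"z":0,"ax":0,"ay":0,"az":1},
  {"jaw":50,"x":0.65,"y":-0.35,"z":0,"ax":0,"ay":0,"az":0.85},
  {"jaw":50,"x":0,"y":0,"z":0,"ax":0,"ay":0,"az":0},
])

```text
time: 1.8
position: [564.0, 310.6, 241.9]
eef_rot: [-0.0, -0.351, 0.936, -0.0]
force: [-0.2, -0.3, -0.2]
finger_gap: 50.1
```

```bash
python3 look.py 2 wrist top
```

```text
1.9 [561.707 312.251 242.146] yaw of tool y 131.09136044366403 z [-0.001 -0.    -1.   ] F [0.358 0.507 0.592] T [0.135 0.062 0.003] gap 50.029980039210464 q6 -1.8531907715394258
```

View pics/wrist_2.png

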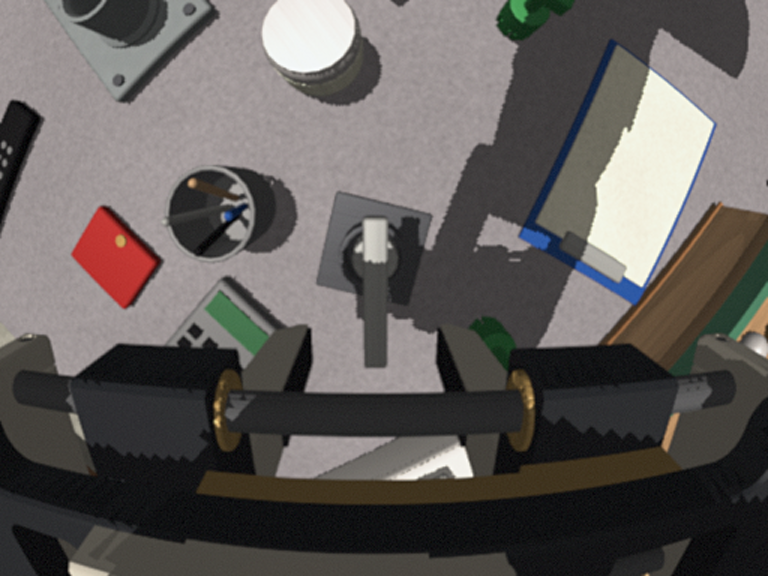

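The wrist view shows the bar running from (375,218) to (375,366) px, lying between the open fingers and parallel to them.

```bash
python3 - <<'E'
from h import *
import pickle
np.set_printoptions(precision=1,suppress=True)
W=pickle.load(open("wrist_2.pkl","rb"))
for p in((363,219),(387,219),(364,366),(386,366),(375,219),(375,366)): print(p,plane(W,p[0]/1.5,p[1]/1.5,165,True))
A=plane(W,250,146,165,True);B=plane(W,250,244,165,True);print((A+B)/2,np.degrees(np.arctan2(*(B-A)[1::-1])),np.linalg.norm(A-B))
print("tcp px",proj(W,[561.7,312.2,165],True)*1.5)
print("pen cup",plane(W,210/1.5,213/1.5,112,True),"tin",plane(W,310/1.5,40/1.5,95,True))
E
```

```text
(363, 219) [536.3 278.2 165. ]
(387, 219) [527.7 288.1 165. ]
(364, 366) [602.3 335.9 165. ]
(386, 366) [593.6 345.8 165. ]
(375, 219) [532.  283.2 165. ]
(375, 366) [597.9 340.9 165. ]
[565. 312. 165.] 41.18112150938043 87.57781040040769
tcp px [379.  291.9]
pen cup [607.  196.4 112. ] tin [469.7 168.3  95. ]
```

Call:
step_arm([
  {"jaw":50,"x":0.08,"y":0,"z":-0.5,"ax":0,"ay":0,"az":0},
  {"jaw":50,"x":0,"y":0,"z":-0.6,"ax":0,"ay":0,"az":0},
  {"jaw":50,"x":0,"y":0,"z":-0.6,"ax":0,"ay":0,"az":0},
  {"jaw":50,"x":0,"y":0,"z":-0.6,"ax":0,"ay":0,"az":0},
  {"jaw":50,"x":0,"y":0,"z":-0.3,"ax":0,"ay":0,"az":0},
  {"jaw":50,"x":0,"y":0,"z":0,"ax":0,"ay":0,"az":0},
])

```text
time: 2.5
position: [563.8, 312.7, 137.4]
eef_rot: [-0.001, -0.352, 0.936, -0.0]
force: [0.5, 0.0, 1.0]
finger_gap: 50.2
```

```bash
python3 look.py 3 wrist
```

```text
2.55 [564.558 312.863 138.8  ] yaw of tool y 131.20749323988545 z [-0.001 -0.    -1.   ] F [-0.816  1.087  0.364] T [ 0.073  0.038 -0.032] gap 49.90757442436074 q6 -1.8560898273862727
```

View pics/wrist_3.png

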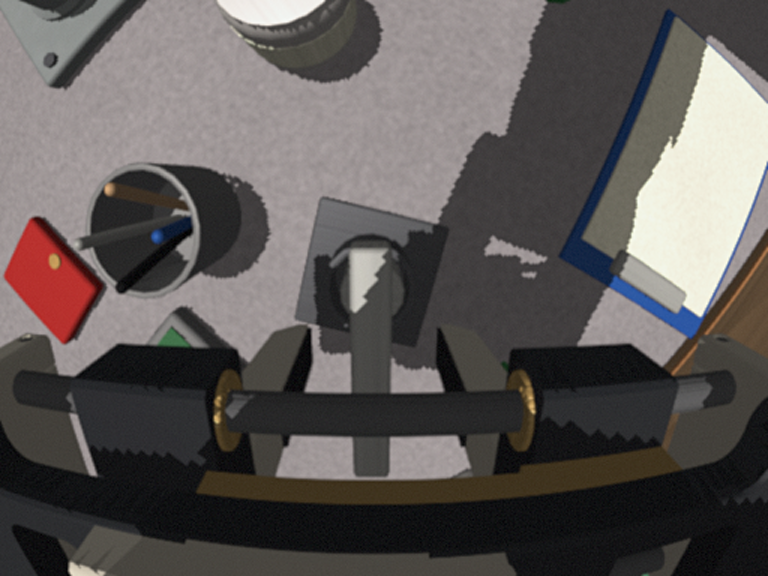

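The bar runs midway between the fingers (px ≈370, from 248 to 475). Now to grip and lift.

Call:
step_arm([
  {"jaw":0,"x":0,"y":0,"z":0,"ax":0,"ay":0,"az":0},
  {"jaw":0,"x":0,"y":0,"z":0,"ax":0,"ay":0,"az":0},
  {"jaw":0,"x":0,"y":0,"z":0,"ax":0,"ay":0,"az":0},
  {"jaw":0,"x":0,"y":0,"z":0,"ax":0,"ay":0,"az":0},
  {"jaw":0,"x":0,"y":0,"z":0,"ax":0,"ay":0,"az":0},
  {"jaw":0,"x":0,"y":0,"z":0,"ax":0,"ay":0,"az":0},
], grip_force=45)

```text
time: 3.15
position: [565.2, 312.4, 138.9]
eef_rot: [0.0, -0.352, 0.936, -0.0]
force: [0.6, -0.1, 1.7]
finger_gap: 13.7
```

Call:
step_arm([
  {"jaw":0,"x":0,"y":0,"z":0.2,"ax":0,"ay":0,"az":0},
  {"jaw":0,"x":0,"y":0,"z":0.5,"ax":0,"ay":0,"az":0},
  {"jaw":0,"x":0,"y":0,"z":0.6,"ax":0,"ay":0,"az":0},
  {"jaw":0,"x":0,"y":0,"z":0.6,"ax":0,"ay":0,"az":0},
  {"jaw":0,"x":0,"y":0,"z":0.6,"ax":0,"ay":0,"az":0},
  {"jaw":0,"x":0,"y":0,"z":0.6,"ax":0,"ay":0,"az":0},
  {"jaw":0,"x":0,"y":0,"z":0,"ax":0,"ay":0,"az":0},
])

```text
time: 3.85
position: [565.9, 312.9, 265.9]
eef_rot: [0.002, -0.352, 0.936, 0.0]
force: [0.5, -0.1, -3.7]
finger_gap: 13.8
```

```bash
python3 look.py 4 side top
```

```text
3.95 [564.692 312.296 261.787] yaw of tool y 131.19200460377274 z [-0.001 -0.    -1.   ] F [-0.08  -0.282 -5.612] T [ 0.092  0.091 -0.053] gap 13.230418026095279 q6 -1.856678156214681
```

View pics/side_4.png

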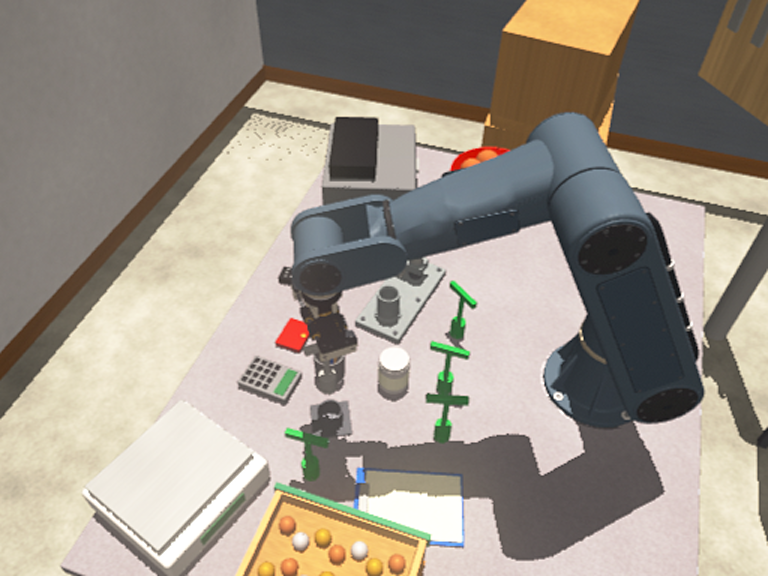

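The key is out of its stand; the measured load is about 5 N. I'll carry it between the pen cup (607,196) and the tin (470,168), then look at the bore from nearby.

Call:
step_arm([
  {"jaw":0,"x":-0.3,"y":-0.3,"z":0.3,"ax":0,"ay":0,"az":0},
  {"jaw":0,"x":-0.3,"y":-0.6,"z":0.3,"ax":0,"ay":0,"az":-0.25},
  {"jaw":0,"x":0,"y":-0.8,"z":0,"ax":0,"ay":0,"az":-0.25},
  {"jaw":0,"x":0,"y":-0.8,"z":0,"ax":0,"ay":0,"az":-0.25},
  {"jaw":0,"x":0,"y":-0.8,"z":0,"ax":0,"ay":0,"az":-0.25},
  {"jaw":0,"x":0,"y":-0.8,"z":0,"ax":0,"ay":0,"az":-0.25},
  {"jaw":0,"x":0,"y":-0.8,"z":0,"ax":0,"ay":0,"az":-0.25},
  {"jaw":0,"x":0,"y":-0.6,"z":0,"ax":0,"ay":0,"az":-0.25},
  {"jaw":0,"x":0,"y":-0.3,"z":0,"ax":0,"ay":0,"az":-0.25},
  {"jaw":0,"x":0,"y":0,"z":0,"ax":0,"ay":0,"az":0},
])

```text
time: 4.95
position: [540.7, 79.5, 285.5]
eef_rot: [-0.001, -0.285, 0.959, 0.0]
force: [-0.3, -0.3, -4.4]
finger_gap: 13.8
```

```bash
python3 look.py 5 wrist side
```

```text
5.05 [540.852  81.159 285.987] yaw of tool y 123.21139773422618 z [-0.001  0.    -1.   ] F [-0.297  1.038 -4.126] T [0.047 0.012 0.013] gap 13.359746357374453 q6 -2.086997262124502
```

View pics/wrist_5.png

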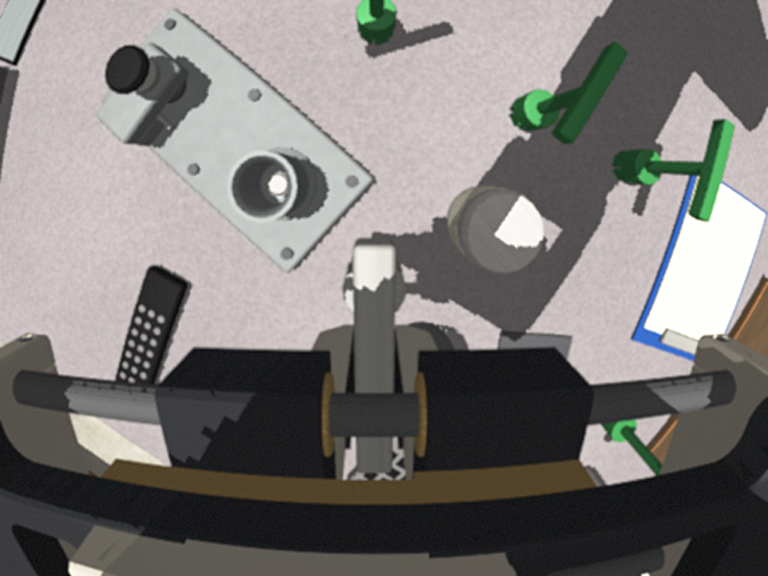

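View pics/side_5.png

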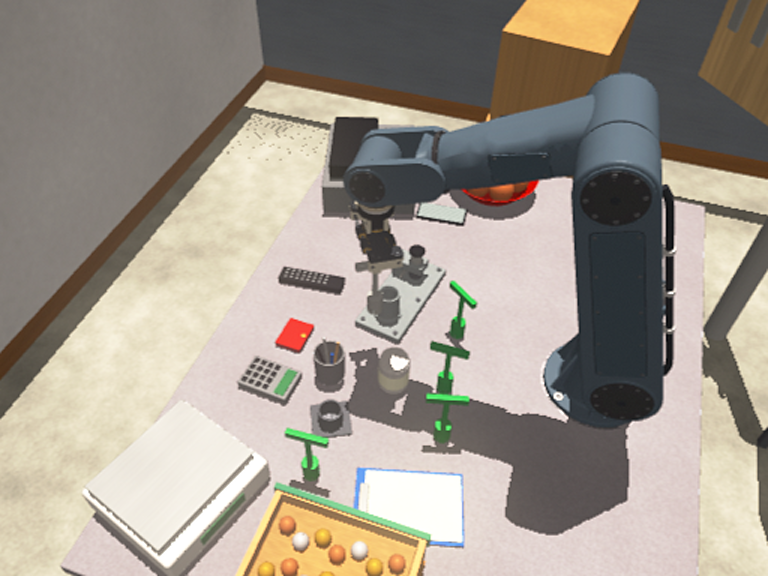

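The wrist view shows the sleeve mouth at ≈(264,186), with a nut glint at ≈(280,185), and the knob at ≈(127,69). I'll enlarge the mouth and the held key.

```bash
python3 - <<'E'
from h import *
import pickle
W=pickle.load(open("wrist_5.pkl","rb"));S=pickle.load(open("side_5.pkl","rb"))
save(W,"bore5.png",(145,90,225,155),9)
save(S,"skey5.png",(230,155,275,215),10)
E
```

```text
(no output)
```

View pics/bore5.png

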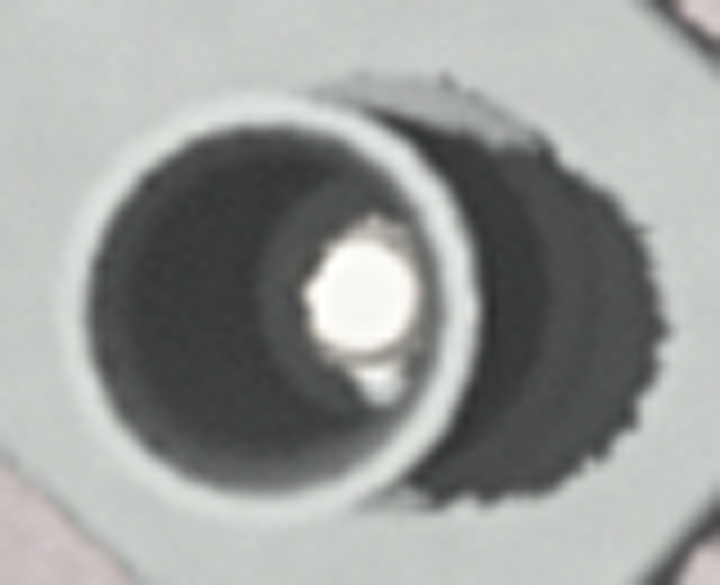

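View pics/skey5.png

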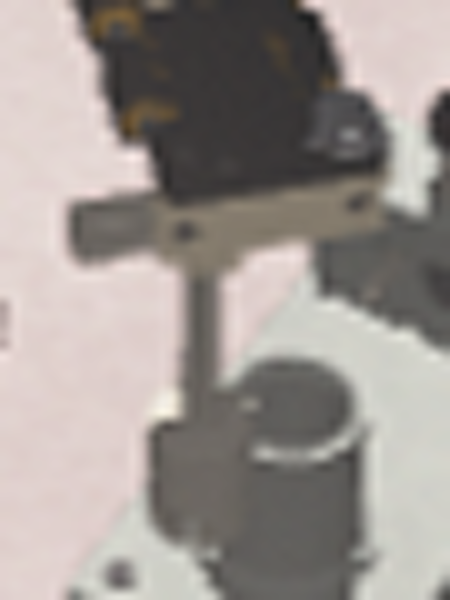

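```bash
python3 - <<'E'
from h import *
import pickle
np.set_printoptions(precision=1,suppress=True)
W=pickle.load(open("wrist_5.pkl","rb"));S=pickle.load(open("side_5.pkl","rb"))
print("mouth",plane(W,175.2,123.9,98,True),"nut top",plane(W,185,122.8,35,True))
print("knob",plane(W,127/1.5,69/1.5,118,True))
p=np.array([540.9,81.2,0])
for z in(294,203,153):print(z,(proj(S,p+[0,0,z])-[230,155])*10)
# tip offset candidates
for d in([5,0,0],[0,5,0]):print(d,(proj(S,p+[0,0,203]+np.array(d))-[230,155])*10)
E
```

```text
mouth [540.3 -27.2  98. ] nut top [541.5 -28.   35. ]
knob [ 513.3 -181.3  118. ]
294 [196.6 233. ]
203 [194.3 418.5]
153 [193.2 513.7]
[5, 0, 0] [180.7 414.9]
[0, 5, 0] [189.6 428.5]
```

Call:
step_arm([
  {"jaw":0,"x":0,"y":-0.4,"z":0,"ax":0,"ay":0,"az":0},
  {"jaw":0,"x":0,"y":-0.7,"z":0,"ax":0,"ay":0,"az":0},
  {"jaw":0,"x":0,"y":-0.7,"z":0,"ax":0,"ay":0,"az":0},
  {"jaw":0,"x":0,"y":-0.6,"z":-0.2,"ax":0,"ay":0,"az":0},
  {"jaw":0,"x":-0.02,"y":-0.32,"z":-0.4,"ax":0,"ay":0,"az":0},
  {"jaw":0,"x":0,"y":0,"z":-0.4,"ax":0,"ay":0,"az":0},
  {"jaw":0,"x":0,"y":0,"z":0,"ax":0,"ay":0,"az":0},
  {"jaw":0,"x":0,"y":0,"z":0,"ax":0,"ay":0,"az":0},
])

```text
time: 5.85
position: [540.4, -28.0, 246.9]
eef_rot: [-0.0, -0.286, 0.958, 0.0]
force: [0.8, 0.1, -3.7]
finger_gap: 13.8
```

```bash
python3 look.py 6 wrist side; python3 - <<'E'
from h import *
import pickle
S=pickle.load(open("side_6.pkl","rb"));W=pickle.load(open("wrist_6.pkl","rb"))
save(S,"skey6.png",(230,145,290,215),9)
save(W,"w6.png",(170,100,330,220),5)
E
```

```text
5.95 [540.709 -27.992 247.564] yaw of tool y 123.24369027303398 z [ 0.001 -0.    -1.   ] F [ 0.572 -0.151 -3.523] T [ 0.086  0.008 -0.001] gap 13.674808350623978 q6 -2.2887159209107564
```

View pics/skey6.png

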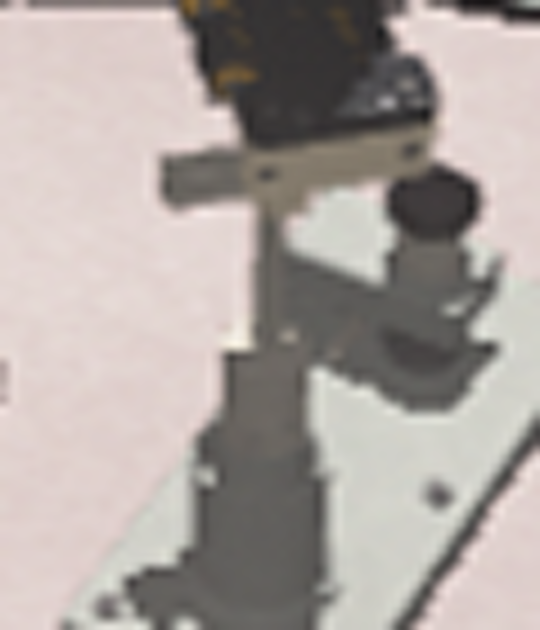

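View pics/w6.png

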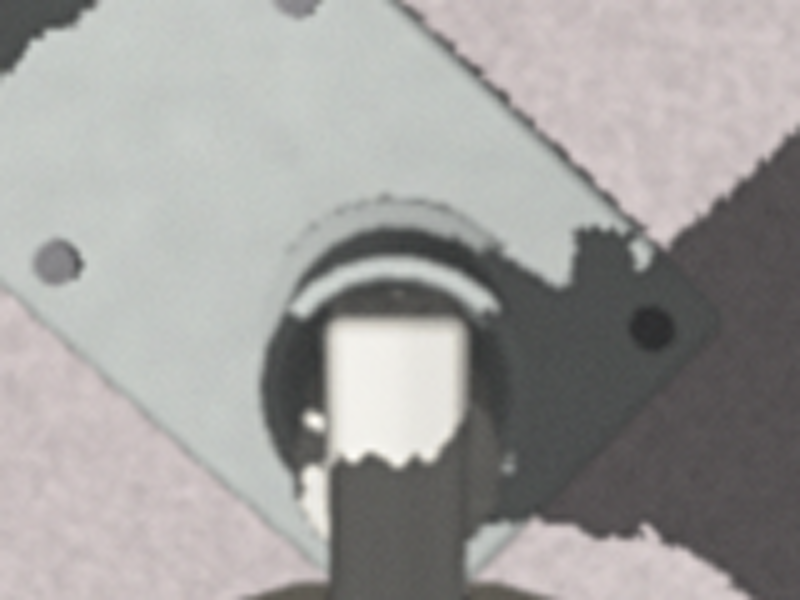

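The socket sits centred over the sleeve in both views: socket centre col 266 against sleeve 261 in the 9× side crop. Descending gently.

Call:
step_arm([
  {"jaw":0,"x":0,"y":0,"z":-0.25,"ax":0,"ay":0,"az":0},
  {"jaw":0,"x":0,"y":0,"z":-0.25,"ax":0,"ay":0,"az":0},
  {"jaw":0,"x":0,"y":0,"z":-0.2,"ax":0,"ay":0,"az":0},
  {"jaw":0,"x":0,"y":0,"z":-0.15,"ax":0,"ay":0,"az":0},
  {"jaw":0,"x":0,"y":0,"z":-0.1,"ax":0,"ay":0,"az":0},
  {"jaw":0,"x":0,"y":0,"z":0,"ax":0,"ay":0,"az":0},
])

```text
time: 6.55
position: [540.0, -28.3, 208.0]
eef_rot: [-0.0, -0.286, 0.958, 0.0]
force: [-0.1, 0.2, -5.3]
finger_gap: 13.4
```

Call:
step_arm([
  {"jaw":0,"x":0,"y":0,"z":-0.2,"ax":0,"ay":0,"az":0},
  {"jaw":0,"x":0,"y":0,"z":-0.2,"ax":0,"ay":0,"az":0},
  {"jaw":0,"x":0,"y":0,"z":-0.2,"ax":0,"ay":0,"az":0},
  {"jaw":0,"x":0,"y":0,"z":-0.15,"ax":0,"ay":0,"az":0},
  {"jaw":0,"x":0,"y":0,"z":-0.1,"ax":0,"ay":0,"az":0},
  {"jaw":0,"x":0,"y":0,"z":-0.05,"ax":0,"ay":0,"az":0},
  {"jaw":0,"x":0,"y":0,"z":0,"ax":0,"ay":0,"az":0},
])

```text
time: 7.25
position: [540.2, -28.3, 172.4]
eef_rot: [-0.0, -0.286, 0.958, 0.0]
force: [-1.5, -0.4, -5.2]
finger_gap: 13.6
```

```bash
python3 look.py 7
```

```text
7.25 [540.188 -28.335 172.446] yaw of tool y 123.1929530863429 z [-0.  0. -1.] F [-1.527 -0.355 -5.186] T [0.04  0.047 0.042] gap 13.638669970199304 q6 -2.2885977380212057
```

Call:
step_arm([
  {"jaw":0,"x":0,"y":0,"z":-0.06,"ax":0,"ay":0,"az":0},
  {"jaw":0,"x":0,"y":0,"z":-0.06,"ax":0,"ay":0,"az":0},
  {"jaw":0,"x":0,"y":0,"z":-0.06,"ax":0,"ay":0,"az":0},
  {"jaw":0,"x":0,"y":0,"z":-0.06,"ax":0,"ay":0,"az":0},
  {"jaw":0,"x":0,"y":0,"z":0,"ax":0,"ay":0,"az":0},
])

```text
time: 7.75
position: [540.1, -28.4, 162.7]
eef_rot: [-0.0, -0.286, 0.958, 0.0]
force: [0.8, -0.8, -4.6]
finger_gap: 13.6
```

Call:
step_arm([
  {"jaw":0,"x":0,"y":0,"z":-0.05,"ax":0,"ay":0,"az":0},
  {"jaw":0,"x":0,"y":0,"z":-0.05,"ax":0,"ay":0,"az":0},
  {"jaw":0,"x":0,"y":0,"z":-0.05,"ax":0,"ay":0,"az":0},
  {"jaw":0,"x":0,"y":0,"z":-0.05,"ax":0,"ay":0,"az":0},
  {"jaw":0,"x":0,"y":0,"z":0,"ax":0,"ay":0,"az":0},
])

```text
time: 8.25
position: [540.1, -28.3, 154.8]
eef_rot: [-0.0, -0.286, 0.958, 0.0]
force: [-0.1, 0.5, -5.0]
finger_gap: 13.7
```

```bash
python3 look.py 8
```

```text
8.25 [540.146 -28.334 154.75 ] yaw of tool y 123.18848914141859 z [-0.  0. -1.] F [-0.087  0.47  -4.978] T [ 0.057 -0.062  0.028] gap 13.684312590552619 q6 -2.2885720920995785
```

Call:
step_arm([
  {"jaw":0,"x":0,"y":0,"z":-0.025,"ax":0,"ay":0,"az":0},
  {"jaw":0,"x":0,"y":0,"z":-0.025,"ax":0,"ay":0,"az":0},
  {"jaw":0,"x":0,"y":0,"z":0,"ax":0,"ay":0,"az":0},
])

```text
time: 8.55
position: [540.2, -28.3, 152.9]
eef_rot: [-0.0, -0.286, 0.958, 0.0]
force: [-0.3, 0.6, -4.6]
finger_gap: 13.9
```

Call:
step_arm([
  {"jaw":0,"x":0,"y":0,"z":-0.025,"ax":0,"ay":0,"az":0},
  {"jaw":0,"x":0,"y":0,"z":0,"ax":0,"ay":0,"az":0},
  {"jaw":0,"x":0,"y":0,"z":0,"ax":0,"ay":0,"az":0},
])

```text
time: 8.85
position: [540.7, -28.4, 152.8]
eef_rot: [0.001, -0.286, 0.958, -0.0]
force: [-2.5, 0.5, 5.9]
finger_gap: 13.6
```

The floor contact came exactly at the seated height (TCP 152.8, Fz −5 → +6 N), so the key is fully over the nut. I'll ease up slightly and turn clockwise.

Call:
step_arm([
  {"jaw":0,"x":0,"y":0,"z":0.025,"ax":0,"ay":0,"az":0},
  {"jaw":0,"x":0,"y":0,"z":0,"ax":0,"ay":0,"az":-0.5},
  {"jaw":0,"x":0,"y":0,"z":0,"ax":0,"ay":0,"az":-0.7},
  {"jaw":0,"x":0,"y":0,"z":0,"ax":0,"ay":0,"az":-0.7},
  {"jaw":0,"x":0,"y":0,"z":0,"ax":0,"ay":0,"az":-0.7},
  {"jaw":0,"x":0,"y":0,"z":0,"ax":0,"ay":0,"az":-0.7},
  {"jaw":0,"x":0,"y":0,"z":0,"ax":0,"ay":0,"az":-0.7},
  {"jaw":0,"x":0,"y":0,"z":0,"ax":0,"ay":0,"az":-0.7},
  {"jaw":0,"x":0,"y":0,"z":0,"ax":0,"ay":0,"az":-0.7},
])

```text
time: 9.75
position: [540.4, -28.4, 152.9]
eef_rot: [0.0, -0.1, 0.995, -0.0]
force: [1.2, -0.6, -3.0]
finger_gap: 14.1
```

```bash
python3 look.py 9
```

```text
9.75 [540.417 -28.417 152.884] yaw of tool y 101.49265591771652 z [ 0. -0. -1.] F [ 1.244 -0.562 -2.986] T [-0.022 -0.332  0.135] gap 14.06485012015175 q6 -1.909769072341746
```

Call:
step_arm([
  {"jaw":0,"x":0,"y":0,"z":0,"ax":0,"ay":0,"az":-0.7},
  {"jaw":0,"x":0,"y":0,"z":0,"ax":0,"ay":0,"az":-0.7},
  {"jaw":0,"x":0,"y":0,"z":0,"ax":0,"ay":0,"az":-0.7},
  {"jaw":0,"x":0,"y":0,"z":0,"ax":0,"ay":0,"az":-0.7},
  {"jaw":0,"x":0,"y":0,"z":0,"ax":0,"ay":0,"az":-0.7},
  {"jaw":0,"x":0,"y":0,"z":0,"ax":0,"ay":0,"az":-0.7},
  {"jaw":0,"x":0,"y":0,"z":0,"ax":0,"ay":0,"az":-0.7},
  {"jaw":0,"x":0,"y":0,"z":0,"ax":0,"ay":0,"az":-0.7},
  {"jaw":0,"x":0,"y":0,"z":0,"ax":0,"ay":0,"az":-0.7},
  {"jaw":0,"x":0,"y":0,"z":0,"ax":0,"ay":0,"az":-0.5},
])

```text
time: 10.75
position: [540.4, -28.4, 152.9]
eef_rot: [0.0, 0.137, 0.991, -0.0]
force: [1.5, -0.2, -3.4]
finger_gap: 13.5
```

```bash
python3 look.py 10
```

```text
10.75 [540.429 -28.402 152.88 ] yaw of tool y 74.29744852485743 z [ 0. -0. -1.] F [ 1.545 -0.198 -3.438] T [-0.067 -0.313  0.15 ] gap 13.478199861797675 q6 -1.4351243865864953
```

Tz is holding at about 0.15 N·m, which means the nut is turning. I'll carry on in small steps until the stop shows.

Call:
step_arm([
  {"jaw":0,"x":0,"y":0,"z":0,"ax":0,"ay":0,"az":-0.5},
  {"jaw":0,"x":0,"y":0,"z":0,"ax":0,"ay":0,"az":-0.5},
  {"jaw":0,"x":0,"y":0,"z":0,"ax":0,"ay":0,"az":-0.5},
  {"jaw":0,"x":0,"y":0,"z":0,"ax":0,"ay":0,"az":-0.5},
])

```text
time: 11.15
position: [540.4, -28.4, 152.9]
eef_rot: [0.0, 0.205, 0.979, -0.0]
force: [0.9, -0.6, -3.0]
finger_gap: 13.4
```

```bash
python3 look.py 11
```

```text
11.15 [540.397 -28.414 152.874] yaw of tool y 66.32459554866006 z [ 0. -0. -1.] F [ 0.908 -0.575 -2.956] T [-0.073 -0.246  0.149] gap 13.370375048484854 q6 -1.295974021118894
```

Call:
step_arm([
  {"jaw":0,"x":0,"y":0,"z":0,"ax":0,"ay":0,"az":-0.5},
  {"jaw":0,"x":0,"y":0,"z":0,"ax":0,"ay":0,"az":-0.5},
])

```text
time: 11.35
position: [540.4, -28.4, 152.9]
eef_rot: [0.0, 0.239, 0.971, -0.0]
force: [1.1, 0.4, -3.5]
finger_gap: 13.5
```

```bash
python3 look.py 12
```

```text
11.35 [540.403 -28.402 152.866] yaw of tool y 62.327613998011806 z [ 0. -0. -1.] F [ 1.066  0.387 -3.539] T [-0.048 -0.304  0.192] gap 13.480590147611197 q6 -1.2261613009945922
```

Call:
step_arm([
  {"jaw":0,"x":0,"y":0,"z":0,"ax":0,"ay":0,"az":-0.4},
  {"jaw":0,"x":0,"y":0,"z":0,"ax":0,"ay":0,"az":-0.4},
])

```text
time: 11.55
position: [540.3, -28.4, 152.9]
eef_rot: [0.0, 0.266, 0.964, -0.0]
force: [1.4, -0.2, -4.5]
finger_gap: 13.5
```

```bash
python3 look.py 13
```

```text
11.55 [540.318 -28.373 152.898] yaw of tool y 59.11412511153647 z [ 0. -0. -1.] F [ 1.384 -0.23  -4.478] T [-0.069 -0.377  0.174] gap 13.515962012394588 q6 -1.170154268445144
```

Call:
step_arm([
  {"jaw":0,"x":0,"y":0,"z":0,"ax":0,"ay":0,"az":-0.4},
  {"jaw":0,"x":0,"y":0,"z":0,"ax":0,"ay":0,"az":-0.4},
])

```text
time: 11.75
position: [540.3, -28.4, 152.9]
eef_rot: [0.0, 0.293, 0.956, -0.0]
force: [1.2, -0.8, -4.5]
finger_gap: 13.3
```

```bash
python3 look.py 14
```

```text
11.75 [540.25  -28.353 152.937] yaw of tool y 55.88031886816103 z [ 0. -0. -1.] F [ 1.217 -0.758 -4.537] T [-0.027 -0.433  0.136] gap 13.29495993061656 q6 -1.113720110800192
```

Call:
step_arm([
  {"jaw":0,"x":0,"y":0,"z":0,"ax":0,"ay":0,"az":-0.4},
  {"jaw":0,"x":0,"y":0,"z":0,"ax":0,"ay":0,"az":-0.4},
])

```text
time: 11.95
position: [540.2, -28.4, 152.9]
eef_rot: [-0.0, 0.32, 0.947, -0.0]
force: [1.5, -0.1, -4.8]
finger_gap: 13.5
```

```bash
python3 look.py 15 wrist
```

```text
12.0 [540.177 -28.342 152.933] yaw of tool y 52.57717865004014 z [-0. -0. -1.] F [ 2.289 -0.735 -5.855] T [-0.156 -0.447  0.141] gap 13.482250118235417 q6 -1.0560913365540117
```

View pics/wrist_15.png

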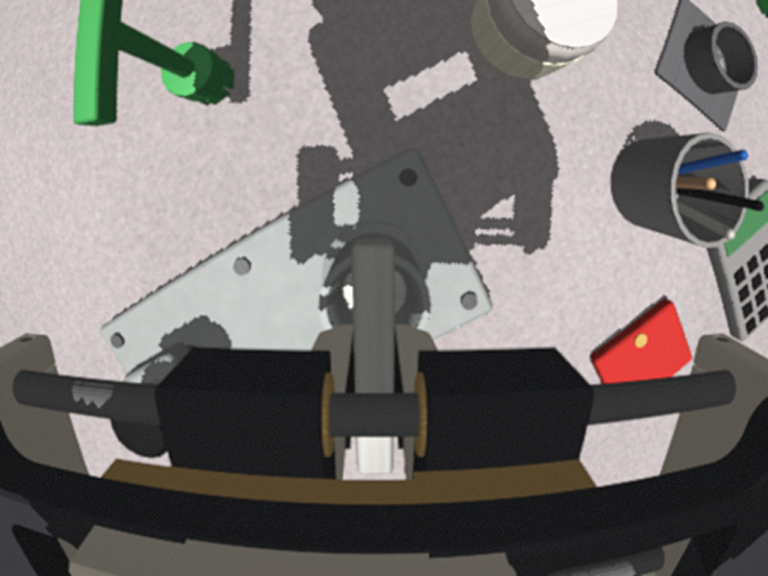

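The bar is still parallel in the fingers, so it hasn't slipped. Continuing.

Call:
step_arm([
  {"jaw":0,"x":0,"y":0,"z":0,"ax":0,"ay":0,"az":-0.4},
  {"jaw":0,"x":0,"y":0,"z":0,"ax":0,"ay":0,"az":-0.4},
  {"jaw":0,"x":0,"y":0,"z":0,"ax":0,"ay":0,"az":-0.4},
])

```text
time: 12.3
position: [540.2, -28.3, 153.0]
eef_rot: [-0.0, 0.359, 0.933, -0.0]
force: [1.9, -0.1, -5.5]
finger_gap: 13.5
```

```bash
python3 look.py 16
```

```text
12.3 [540.181 -28.349 152.976] yaw of tool y 47.862481242987414 z [-0. -0. -1.] F [ 1.86  -0.077 -5.518] T [-0.123 -0.451  0.295] gap 13.490587432992365 q6 -0.973811592451971
```

Tz jumped to 0.30. I'll step on a little to see whether this is the stop.

Call:
step_arm([
  {"jaw":0,"x":0,"y":0,"z":0,"ax":0,"ay":0,"az":-0.3},
  {"jaw":0,"x":0,"y":0,"z":0,"ax":0,"ay":0,"az":0},
])

```text
time: 12.5
position: [540.2, -28.3, 153.0]
eef_rot: [-0.0, 0.369, 0.93, -0.0]
force: [1.2, -0.5, -5.9]
finger_gap: 13.8
```

```bash
python3 look.py 17
```

```text
12.5 [540.206 -28.342 153.019] yaw of tool y 46.733544608814654 z [-0. -0. -1.] F [ 1.233 -0.469 -5.94 ] T [-0.15  -0.441  0.169] gap 13.786791499718346 q6 -0.954125031492308
```

Call:
step_arm([
  {"jaw":0,"x":0,"y":0,"z":0,"ax":0,"ay":0,"az":-0.5},
  {"jaw":0,"x":0,"y":0,"z":0,"ax":0,"ay":0,"az":-0.5},
  {"jaw":0,"x":0,"y":0,"z":0,"ax":0,"ay":0,"az":0},
])

```text
time: 12.8
position: [540.2, -28.3, 153.1]
eef_rot: [0.0, 0.401, 0.916, 0.0]
force: [1.8, 0.2, -4.7]
finger_gap: 13.7
```

```bash
python3 look.py 18 wrist
```

```text
12.85 [540.244 -28.351 153.052] yaw of tool y 42.828104575377274 z [ 0.  0. -1.] F [ 1.742  0.059 -5.013] T [-0.11  -0.418  0.095] gap 13.717650147001148 q6 -0.8860261039918862
```

View pics/wrist_18.png

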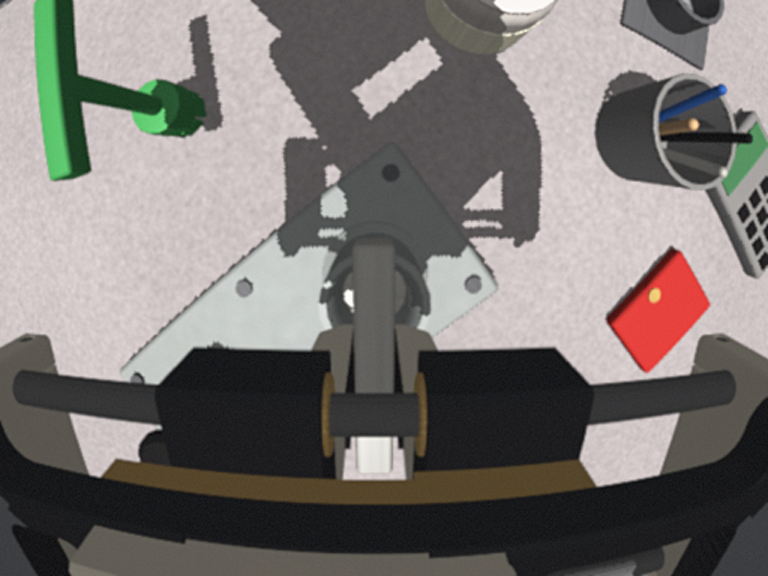

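Call:
step_arm([
  {"jaw":0,"x":0,"y":0,"z":0,"ax":0,"ay":0,"az":-0.5},
])

```text
time: 12.95
position: [540.2, -28.4, 153.0]
eef_rot: [0.0, 0.416, 0.909, 0.0]
force: [1.8, -1.2, -5.1]
finger_gap: 13.6
```

```bash
python3 look.py 19
```

```text
12.95 [540.238 -28.372 153.05 ] yaw of tool y 40.843218982534104 z [ 0. -0. -1.] F [ 1.846 -1.187 -5.148] T [-0.117 -0.35   0.188] gap 13.598088574526724 q6 -0.8513829809421181
```

Call:
step_arm([
  {"jaw":0,"x":0,"y":0,"z":0,"ax":0,"ay":0,"az":-0.5},
])

```text
time: 13.05
position: [540.2, -28.3, 153.1]
eef_rot: [0.0, 0.432, 0.902, 0.0]
force: [1.4, -1.2, -5.0]
finger_gap: 13.7
```

```bash
python3 look.py 20
```

```text
13.05 [540.245 -28.334 153.064] yaw of tool y 38.774956061538404 z [ 0.  0. -1.] F [ 1.442 -1.22  -5.011] T [-0.128 -0.376  0.101] gap 13.679064986415945 q6 -0.8152782069303733
```

Call:
step_arm([
  {"jaw":0,"x":0,"y":0,"z":0,"ax":0,"ay":0,"az":-0.5},
])

```text
time: 13.15
position: [540.3, -28.4, 153.1]
eef_rot: [0.0, 0.448, 0.894, 0.0]
force: [1.0, -0.9, -4.8]
finger_gap: 13.7
```

```bash
python3 look.py 21
```

```text
13.15 [540.277 -28.357 153.088] yaw of tool y 36.76233234270678 z [ 0.  0. -1.] F [ 1.006 -0.852 -4.81 ] T [-0.185 -0.399  0.052] gap 13.723691969685296 q6 -0.780188738317765
```

Call:
step_arm([
  {"jaw":0,"x":0,"y":0,"z":0,"ax":0,"ay":0,"az":-0.5},
])

```text
time: 13.25
position: [540.3, -28.3, 153.1]
eef_rot: [0.0, 0.464, 0.886, 0.0]
force: [1.4, -0.1, -4.2]
finger_gap: 13.7
```

```bash
python3 look.py 22
```

```text
13.25 [540.279 -28.34  153.094] yaw of tool y 34.76282325180328 z [ 0.  0. -1.] F [ 1.434 -0.055 -4.204] T [-0.147 -0.396  0.015] gap 13.676184847391701 q6 -0.7453016258365575
```

Call:
step_arm([
  {"jaw":0,"x":0,"y":0,"z":0,"ax":0,"ay":0,"az":-0.5},
])

```text
time: 13.35
position: [540.3, -28.3, 153.1]
eef_rot: [-0.0, 0.479, 0.878, 0.0]
force: [0.9, 0.2, -5.0]
finger_gap: 13.5
```

```bash
python3 look.py 23
```

```text
13.35 [540.25  -28.328 153.094] yaw of tool y 32.76045004840065 z [ 0.  0. -1.] F [ 0.89   0.152 -4.954] T [-0.143 -0.336 -0.038] gap 13.468403760994004 q6 -0.7103741937387895
```

Call:
step_arm([
  {"jaw":0,"x":0,"y":0,"z":0,"ax":0,"ay":0,"az":-0.5},
])

```text
time: 13.45
position: [540.2, -28.3, 153.1]
eef_rot: [-0.0, 0.494, 0.869, 0.0]
force: [1.0, 0.3, -4.4]
finger_gap: 13.6
```

```bash
python3 look.py 24 wrist
```

```text
13.5 [540.234 -28.321 153.091] yaw of tool y 30.636617954311735 z [ 0.  0. -1.] F [ 1.656 -0.684 -4.466] T [-0.127 -0.298  0.075] gap 13.629884111932778 q6 -0.6733335802411977
```

View pics/wrist_24.png

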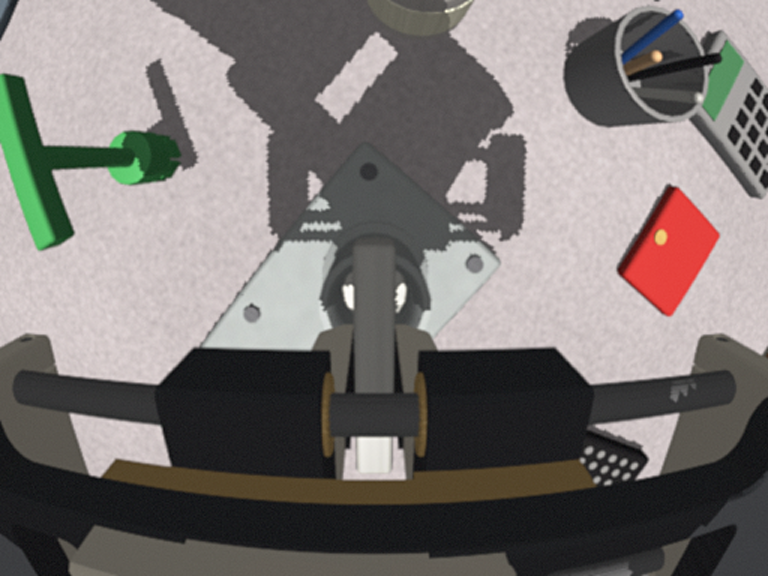

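Tz rose to 0.295 at tool yaw 48° and then fell to about 0, although the bar didn't slip in the fingers. That fits the nut reaching its stop near 60°, where I predicted it, and the loose socket then wedging over the corners into the next engagement. I'll turn on gently to re-engage, watching Tz. If this reading is right, contact should come at yaw ≈0–15°, with the torque rising firmly near 0°.

Call:
step_arm([
  {"jaw":0,"x":0,"y":0,"z":0,"ax":0,"ay":0,"az":-0.5},
  {"jaw":0,"x":0,"y":0,"z":0,"ax":0,"ay":0,"az":-0.5},
])

```text
time: 13.7
position: [540.1, -28.3, 153.0]
eef_rot: [-0.0, 0.524, 0.852, 0.0]
force: [0.8, -0.1, -5.0]
finger_gap: 13.8
```

```bash
python3 look.py 25
```

```text
13.7 [540.15  -28.286 153.043] yaw of tool y 26.795142941673117 z [-0.  0. -1.] F [ 0.767 -0.101 -4.996] T [-0.043 -0.216 -0.03 ] gap 13.791143503304369 q6 -0.6062464279646043
```

Call:
step_arm([
  {"jaw":0,"x":0,"y":0,"z":0,"ax":0,"ay":0,"az":-0.5},
  {"jaw":0,"x":0,"y":0,"z":0,"ax":0,"ay":0,"az":-0.5},
])

```text
time: 13.9
position: [540.0, -28.3, 153.0]
eef_rot: [-0.0, 0.553, 0.833, -0.0]
force: [0.4, 0.1, -4.6]
finger_gap: 13.5
```

```bash
python3 look.py 26
```

```text
13.9 [540.014 -28.281 153.004] yaw of tool y 22.792841789277393 z [-0.001  0.    -1.   ] F [ 0.384  0.073 -4.563] T [-0.067 -0.078 -0.02 ] gap 13.501065802355505 q6 -0.536365343421053
```

Call:
step_arm([
  {"jaw":0,"x":0,"y":0,"z":0,"ax":0,"ay":0,"az":-0.5},
])

```text
time: 14.0
position: [539.9, -28.3, 153.0]
eef_rot: [-0.0, 0.568, 0.823, -0.0]
force: [0.1, 0.5, -4.6]
finger_gap: 13.7
```

```bash
python3 look.py 27
```

```text
14.0 [539.947 -28.303 152.953] yaw of tool y 20.790296328431985 z [-0.001  0.    -1.   ] F [ 0.117  0.46  -4.625] T [-0.076  0.009 -0.014] gap 13.65461899587042 q6 -0.5014515074673044
```

Call:
step_arm([
  {"jaw":0,"x":0,"y":0,"z":0,"ax":0,"ay":0,"az":-0.5},
])

```text
time: 14.1
position: [539.9, -28.3, 152.9]
eef_rot: [-0.0, 0.582, 0.813, -0.0]
force: [-0.3, 1.0, -5.2]
finger_gap: 13.7
```

```bash
python3 look.py 28
```

```text
14.1 [539.866 -28.295 152.931] yaw of tool y 18.791693403652946 z [-0.001  0.    -1.   ] F [-0.263  0.967 -5.22 ] T [-0.016  0.037  0.034] gap 13.738460391482564 q6 -0.4665954744611949
```

Call:
step_arm([
  {"jaw":0,"x":0,"y":0,"z":0,"ax":0,"ay":0,"az":-0.5},
])

```text
time: 14.2
position: [539.8, -28.3, 152.9]
eef_rot: [-0.001, 0.596, 0.803, -0.0]
force: [0.2, 0.7, -4.7]
finger_gap: 13.6
```

```bash
python3 look.py 29
```

```text
14.2 [539.82  -28.266 152.895] yaw of tool y 16.794701422990865 z [-0.001  0.    -1.   ] F [ 0.238  0.692 -4.712] T [-0.096  0.008  0.004] gap 13.637264182739884 q6 -0.4316817015413874
```

Now it runs free: all moments are ≈0. I'll keep going carefully towards the expected contact.

Call:
step_arm([
  {"jaw":0,"x":0,"y":0,"z":0,"ax":0,"ay":0,"az":-0.5},
])

```text
time: 14.3
position: [539.8, -28.3, 152.9]
eef_rot: [-0.0, 0.61, 0.792, -0.0]
force: [0.4, 0.2, -4.9]
finger_gap: 13.8
```

```bash
python3 look.py 30
```

```text
14.3 [539.833 -28.256 152.903] yaw of tool y 14.795189112281324 z [-0.001  0.    -1.   ] F [ 0.373  0.245 -4.928] T [-0.04   0.002  0.024] gap 13.779973131079828 q6 -0.3967581518113861
```

Call:
step_arm([
  {"jaw":0,"x":0,"y":0,"z":0,"ax":0,"ay":0,"az":-0.5},
])

```text
time: 14.4
position: [539.9, -28.3, 152.9]
eef_rot: [-0.0, 0.624, 0.781, -0.0]
force: [0.2, -0.3, -5.2]
finger_gap: 14.1
```

```bash
python3 look.py 31
```

```text
14.4 [539.885 -28.289 152.935] yaw of tool y 12.792048644298259 z [-0.001  0.    -1.   ] F [ 0.247 -0.314 -5.162] T [-0.097 -0.005  0.008] gap 14.129865884397832 q6 -0.36182659658368194
```

Call:
step_arm([
  {"jaw":0,"x":0,"y":0,"z":0,"ax":0,"ay":0,"az":-0.5},
])

```text
time: 14.5
position: [539.9, -28.3, 152.9]
eef_rot: [-0.0, 0.637, 0.77, -0.0]
force: [0.6, -0.0, -6.2]
finger_gap: 13.5
```

```bash
python3 look.py 32
```

```text
14.5 [539.923 -28.26  152.942] yaw of tool y 10.794975963617693 z [-0.001  0.    -1.   ] F [ 0.624 -0.041 -6.152] T [-0.114 -0.096  0.042] gap 13.508597579588063 q6 -0.32692445178819235
```

Call:
step_arm([
  {"jaw":0,"x":0,"y":0,"z":0,"ax":0,"ay":0,"az":-0.5},
])

```text
time: 14.6
position: [540.0, -28.3, 153.0]
eef_rot: [-0.0, 0.651, 0.759, -0.0]
force: [2.2, -0.3, -3.9]
finger_gap: 13.7
```

```bash
python3 look.py 33
```

```text
14.6 [540.009 -28.311 152.969] yaw of tool y 8.7938197034729 z [-0.001  0.    -1.   ] F [ 2.193 -0.347 -3.852] T [-0.064 -0.158 -0.013] gap 13.663274570771678 q6 -0.2920429370125025
```

Call:
step_arm([
  {"jaw":0,"x":0,"y":0,"z":0,"ax":0,"ay":0,"az":-0.5},
])

```text
time: 14.7
position: [540.1, -28.3, 153.0]
eef_rot: [-0.0, 0.664, 0.748, -0.0]
force: [0.2, -0.9, -4.5]
finger_gap: 13.5
```

```bash
python3 look.py 34
```

```text
14.7 [540.078 -28.29  153.011] yaw of tool y 6.794190165568782 z [-0.  0. -1.] F [ 0.201 -0.883 -4.502] T [-0.05  -0.212 -0.01 ] gap 13.542290597485223 q6 -0.25714503801985705
```

Call:
step_arm([
  {"jaw":0,"x":0,"y":0,"z":0,"ax":0,"ay":0,"az":-0.5},
])

```text
time: 14.8
position: [540.1, -28.3, 153.0]
eef_rot: [-0.0, 0.677, 0.736, -0.0]
force: [1.4, -1.0, -5.1]
finger_gap: 14.0
```

```bash
python3 look.py 35
```

```text
14.8 [540.118 -28.344 153.028] yaw of tool y 4.7968366139952865 z [-0.  0. -1.] F [ 1.373 -1.016 -5.104] T [-0.131 -0.251  0.017] gap 14.00535810499705 q6 -0.22228676507345133
```

Call:
step_arm([
  {"jaw":0,"x":0,"y":0,"z":0,"ax":0,"ay":0,"az":-0.4},
])

```text
time: 14.9
position: [540.2, -28.4, 153.1]
eef_rot: [-0.0, 0.687, 0.726, -0.0]
force: [1.4, -0.5, -4.2]
finger_gap: 13.6
```

```bash
python3 look.py 36
```

```text
14.9 [540.197 -28.363 153.06 ] yaw of tool y 3.1744969989707608 z [-0.  0. -1.] F [ 1.446 -0.453 -4.191] T [-0.197 -0.303  0.016] gap 13.556542994143758 q6 -0.19395483807242458
```

Call:
step_arm([
  {"jaw":0,"x":0,"y":0,"z":0,"ax":0,"ay":0,"az":-0.4},
])

```text
time: 15.0
position: [540.2, -28.4, 153.0]
eef_rot: [-0.0, 0.698, 0.717, -0.0]
force: [1.5, 0.4, -5.4]
finger_gap: 13.5
```

```bash
python3 look.py 37
```

```text
15.0 [540.226 -28.368 153.04 ] yaw of tool y 1.5450327890013487 z [-0. -0. -1.] F [ 1.468  0.44  -5.361] T [-0.217 -0.332  0.025] gap 13.485999606229651 q6 -0.1654586846865551
```

Call:
step_arm([
  {"jaw":0,"x":0,"y":0,"z":0,"ax":0,"ay":0,"az":-0.5},
])

```text
time: 15.1
position: [540.3, -28.4, 153.1]
eef_rot: [0.0, 0.71, 0.704, 0.0]
force: [1.5, -0.6, -4.4]
finger_gap: 14.0
```

```bash
python3 look.py 38
```

```text
15.1 [540.307 -28.391 153.077] yaw of tool y -0.47577196507965985 z [ 0. -0. -1.] F [ 1.469 -0.611 -4.423] T [-0.259 -0.343  0.031] gap 13.959277554844581 q6 -0.13022467062434387
```

Call:
step_arm([
  {"jaw":0,"x":0,"y":0,"z":0,"ax":0,"ay":0,"az":-0.5},
])

```text
time: 15.2
position: [540.3, -28.4, 153.1]
eef_rot: [0.0, 0.722, 0.692, 0.0]
force: [1.7, -0.4, -4.6]
finger_gap: 13.6
```

```bash
python3 look.py 39
```

```text
15.2 [540.294 -28.394 153.098] yaw of tool y -2.4867721762654007 z [ 0. -0. -1.] F [ 1.692 -0.429 -4.582] T [-0.2   -0.305  0.082] gap 13.598033819287572 q6 -0.09509570551899585
```

Call:
step_arm([
  {"jaw":0,"x":0,"y":0,"z":0,"ax":0,"ay":0,"az":-0.5},
])

```text
time: 15.3
position: [540.3, -28.4, 153.1]
eef_rot: [0.0, 0.734, 0.679, 0.0]
force: [2.1, -0.5, -4.3]
finger_gap: 13.5
```

```bash
python3 look.py 40 wrist side
```

```text
15.4 [540.308 -28.408 153.077] yaw of tool y -4.432693074065814 z [ 0. -0. -1.] F [ 1.233 -0.533 -5.132] T [-0.243 -0.359  0.066] gap 13.865348271137432 q6 -0.06115398075345482
```

View pics/wrist_40.png

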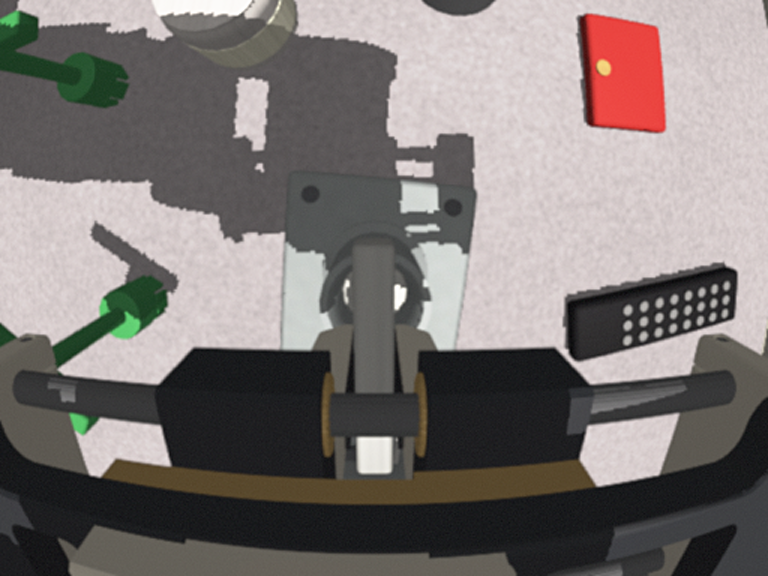

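View pics/side_40.png

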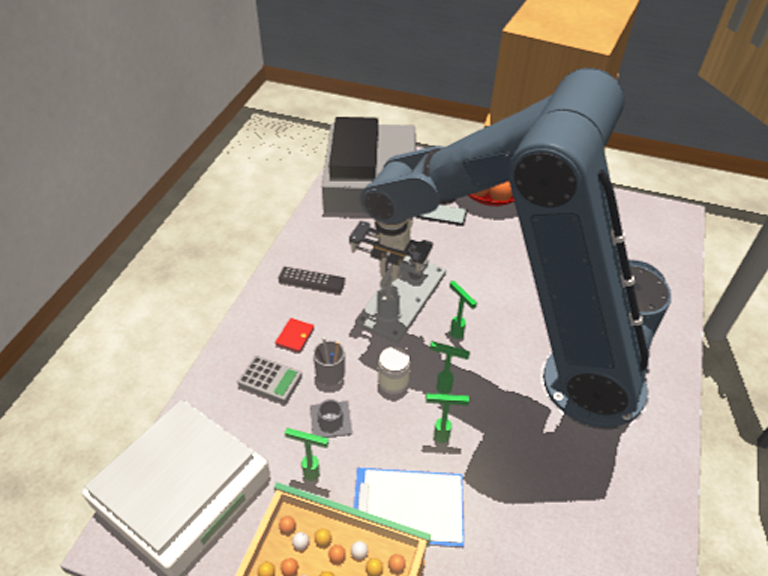

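No firm contact yet (Tz ≈0.07 at −4°). Going on in small steps. If the stop contact was really at 48°, where the spike came, the next one is due at about −12°.

Call:
step_arm([
  {"jaw":0,"x":0,"y":0,"z":0,"ax":0,"ay":0,"az":-0.5},
])

```text
time: 15.5
position: [540.3, -28.4, 153.1]
eef_rot: [0.0, 0.745, 0.667, 0.0]
force: [0.4, -1.0, -4.4]
finger_gap: 13.5
```

```bash
python3 look.py 41
```

```text
15.5 [540.29  -28.378 153.092] yaw of tool y -6.34799001074751 z [ 0. -0. -1.] F [ 0.393 -0.995 -4.438] T [-0.264 -0.323  0.167] gap 13.499082235008478 q6 -0.027606283803463312
```

Call:
step_arm([
  {"jaw":0,"x":0,"y":0,"z":0,"ax":0,"ay":0,"az":-0.5},
])

```text
time: 15.6
position: [540.3, -28.4, 153.1]
eef_rot: [0.0, 0.757, 0.653, 0.0]
force: [1.0, -0.3, -4.7]
finger_gap: 13.1
```

```bash
python3 look.py 42
```

```text
15.6 [540.296 -28.389 153.088] yaw of tool y -8.401810257646842 z [ 0. -0. -1.] F [ 1.    -0.273 -4.688] T [-0.245 -0.305  0.272] gap 13.091957314256677 q6 0.00824684392561512
```

Call:
step_arm([
  {"jaw":0,"x":0,"y":0,"z":0,"ax":0,"ay":0,"az":-0.5},
])

```text
time: 15.7
position: [540.3, -28.4, 153.1]
eef_rot: [0.0, 0.768, 0.64, -0.0]
force: [2.1, -0.5, -5.1]
finger_gap: 13.5
```

```bash
python3 look.py 43
```

```text
15.7 [540.3   -28.392 153.068] yaw of tool y -10.402555561154038 z [ 0. -0. -1.] F [ 2.103 -0.495 -5.083] T [-0.286 -0.312  0.234] gap 13.507254408044494 q6 0.04318642174580611
```

Call:
step_arm([
  {"jaw":0,"x":0,"y":0,"z":0,"ax":0,"ay":0,"az":-0.4},
])

```text
time: 15.8
position: [540.3, -28.4, 153.1]
eef_rot: [0.0, 0.777, 0.629, 0.0]
force: [1.4, -0.5, -5.3]
finger_gap: 13.4
```

```bash
python3 look.py 44
```

```text
15.8 [540.3   -28.386 153.088] yaw of tool y -12.020172897571783 z [ 0. -0. -1.] F [ 1.448 -0.547 -5.337] T [-0.232 -0.286  0.245] gap 13.403378843126129 q6 0.07142324215926843
```

Call:
step_arm([
  {"jaw":0,"x":0,"y":0,"z":0,"ax":0,"ay":0,"az":-0.3},
])

```text
time: 15.9
position: [540.3, -28.4, 153.1]
eef_rot: [0.0, 0.784, 0.621, -0.0]
force: [1.3, -0.8, -4.5]
finger_gap: 13.7
```

```bash
python3 look.py 45
```

```text
15.9 [540.267 -28.376 153.062] yaw of tool y -13.234343311506093 z [ 0. -0. -1.] F [ 1.3   -0.774 -4.522] T [-0.225 -0.368  0.22 ] gap 13.721808133201284 q6 0.0926137471856353
```

Call:
step_arm([
  {"jaw":0,"x":0,"y":0,"z":0,"ax":0,"ay":0,"az":0},
])

```text
time: 16.0
position: [540.3, -28.4, 153.1]
eef_rot: [0.0, 0.784, 0.621, 0.0]
force: [1.2, -0.8, -4.1]
finger_gap: 13.4
```

```bash
python3 look.py 46
```

```text
16.0 [540.277 -28.389 153.079] yaw of tool y -13.215031723911165 z [ 0. -0. -1.] F [ 1.188 -0.849 -4.123] T [-0.292 -0.344  0.131] gap 13.361354036084949 q6 0.09215111399836787
```

Call:
step_arm([
  {"jaw":0,"x":0,"y":0,"z":0,"ax":0,"ay":0,"az":0.5},
])

```text
time: 16.1
position: [540.3, -28.4, 153.1]
eef_rot: [0.0, 0.773, 0.635, 0.0]
force: [1.3, -0.8, -3.9]
finger_gap: 13.2
```

```bash
python3 look.py 47
```

```text
16.1 [540.308 -28.352 153.09 ] yaw of tool y -11.17330689382009 z [ 0.  0. -1.] F [ 1.349 -0.791 -3.89 ] T [-0.27  -0.383 -0.175] gap 13.191818844707155 q6 0.05642300475134524
```

Call:
step_arm([
  {"jaw":0,"x":0,"y":0,"z":0,"ax":0,"ay":0,"az":0.5},
])

```text
time: 16.2
position: [540.3, -28.4, 153.1]
eef_rot: [-0.0, 0.761, 0.649, 0.0]
force: [0.8, -0.8, -3.8]
finger_gap: 13.5
```

```bash
python3 look.py 48
```

```text
16.2 [540.294 -28.362 153.074] yaw of tool y -9.118053565249818 z [ 0.  0. -1.] F [ 0.839 -0.848 -3.799] T [-0.271 -0.378 -0.15 ] gap 13.494970965143342 q6 0.020443736355808383
```

Reversing gives Tz ≈−0.15 almost at once, so the key and nut may be wedged together. The torque alone doesn't settle it. I'll lift the key clear and look at the nut's angle down the bore directly, since there is plenty of time (16 of 58 s).

Call:
step_arm([
  {"jaw":0,"x":0,"y":0,"z":0.1,"ax":0,"ay":0,"az":0},
  {"jaw":0,"x":0,"y":0,"z":0.25,"ax":0,"ay":0,"az":0},
  {"jaw":0,"x":0,"y":0,"z":0.4,"ax":0,"ay":0,"az":0},
  {"jaw":0,"x":0,"y":0,"z":0.5,"ax":0,"ay":0,"az":0},
  {"jaw":0,"x":0,"y":0,"z":0.5,"ax":0,"ay":0,"az":0},
  {"jaw":0,"x":0,"y":0,"z":0.5,"ax":0,"ay":0,"az":0},
  {"jaw":0,"x":0,"y":-0.4,"z":0,"ax":0,"ay":0,"az":0},
  {"jaw":0,"x":-0.15,"y":-0.7,"z":0,"ax":0,"ay":0,"az":0},
  {"jaw":0,"x":-0.15,"y":-0.6,"z":0,"ax":0,"ay":0,"az":0},
])

```text
time: 17.1
position: [527.6, -97.7, 243.2]
eef_rot: [-0.0, 0.762, 0.648, -0.0]
force: [-0.3, -0.2, -4.7]
finger_gap: 13.7
```

```bash
python3 look.py 50 wrist; python3 - <<'E'
from h import *
import pickle
W=pickle.load(open("wrist_50.pkl","rb"))
print(proj(W,[540,-28,35],True)*1.5, ray(W,256,192,True)[0])
E
```

```text
17.15 [ 526.841 -100.656  243.056] yaw of tool y -9.29227520321768 z [-0.001 -0.002 -1.   ] F [-0.184 -2.483 -5.278] T [-0.303  0.074 -0.016] gap 13.602410911312626 q6 -0.1116388280417841
[374.63839806 168.66504523] [538.67743351 -30.80541949 410.0020806 ]
```

View pics/wrist_50.png

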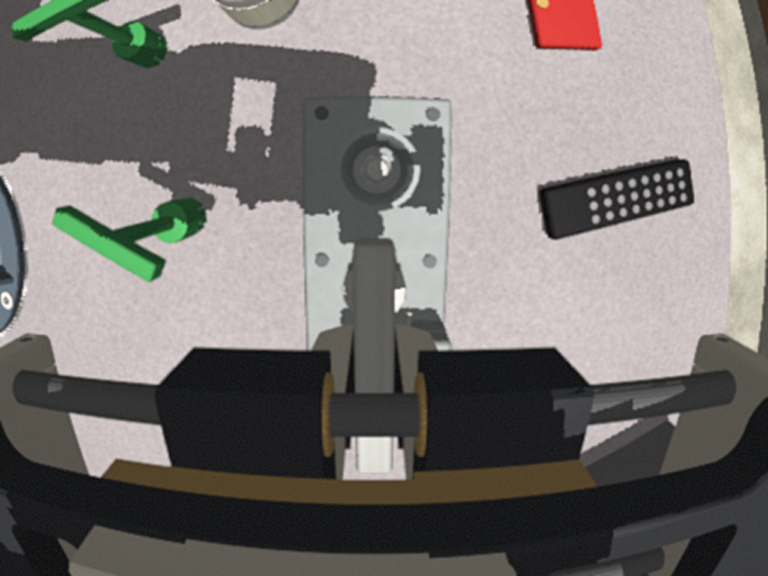

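The camera looks straight down the bore at ≈(377,168). I'll lower it for more pixels; the key hangs over the base plate, clear of the sleeve.

Call:
step_arm([
  {"jaw":0,"x":0,"y":0,"z":-0.5,"ax":0,"ay":0,"az":0},
  {"jaw":0,"x":0,"y":0,"z":-0.7,"ax":0,"ay":0,"az":0},
  {"jaw":0,"x":0,"y":0,"z":-0.5,"ax":0,"ay":0,"az":0},
  {"jaw":0,"x":0,"y":0,"z":0,"ax":0,"ay":0,"az":0},
])

```text
time: 17.55
position: [526.4, -96.4, 172.7]
eef_rot: [-0.002, 0.762, 0.648, -0.002]
force: [-0.5, 0.3, -4.4]
finger_gap: 13.6
```

```bash
python3 look.py 51 wrist; python3 - <<'E'
from h import *
import pickle
W=pickle.load(open("wrist_51.pkl","rb"))
u,v=proj(W,[540,-28,35],True);print(u,v, ray(W,256,192,True)[0])
u,v=int(u),int(v)
c=(u-32,v-32,u+32,v+32)
im=W["color"][c[1]:c[3],c[0]:c[2]].astype(float)
im=np.clip((im/255)**0.5*255,0,255).astype(np.uint8)
im=cv2.resize(cv2.cvtColor(im,cv2.COLOR_RGB2BGR),None,fx=9,fy=9,interpolation=cv2.INTER_CUBIC)
cv2.imwrite("pics/nut51.png",im);print(c)
E
```

```text
17.6 [527.474 -96.579 174.446] yaw of tool y -9.249029833073521 z [-0.003  0.001 -1.   ] F [-0.129  0.089 -3.853] T [-0.109  0.094 -0.03 ] gap 13.541856495511686 q6 -0.10648647850400465
251.85503282177405 113.05443760041894 [538.36954331 -29.77212064 339.53722292]
(219, 81, 283, 145)
```

View pics/nut51.png

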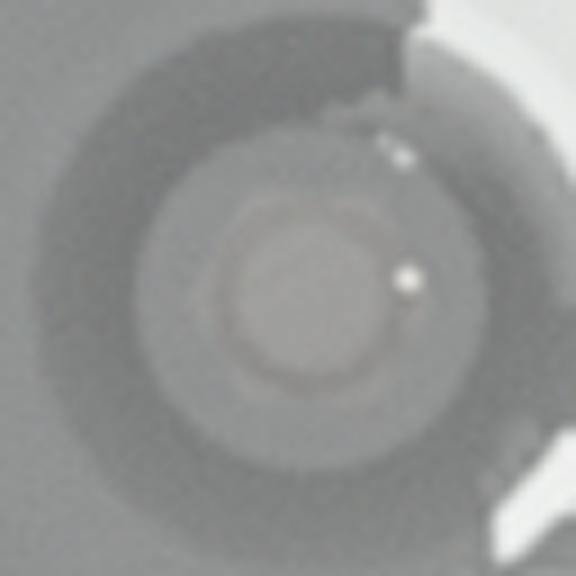

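The nut's hexagon shows faintly, in a warmer tint. I'll use the colour difference to bring it out and fit its six-fold phase.

```bash
cat > nut.py <<'E'
import sys,pickle
from h import *
name=sys.argv[1]
W=pickle.load(open(name,"rb"))
c,_=ray(W,256,192,True)
# rectify: ortho map of plane z=31 (hexagon's upper edge)
s=4.0;N=200
gx=np.linspace(-25,25,N)
img=W["color"].astype(np.float32)
def mapz(cx,cy,z):
    U=np.zeros((N,N),np.float32);V=U.copy()
    for i in range(N):
        for j in range(N):
            U[i,j],V[i,j]=proj(W,[cx+gx[j],cy-gx[i],z],True)
    return cv2.remap(img,U,V,cv2.INTER_CUBIC)
cx,cy=float(sys.argv[2]),float(sys.argv[3])
R=mapz(cx,cy,31)
d=cv2.GaussianBlur(R[...,0]-R[...,2],(0,0),3)
np.save("nutd.npy",d)
o=np.clip((d-d.min())/(np.percentile(d,99)-d.min())*255,0,255).astype(np.uint8)
g=R.mean(2);g=np.clip((g-np.percentile(g,1))/(np.percentile(g,95)-np.percentile(g,1))*255,0,255).astype(np.uint8)
cv2.imwrite("pics/"+sys.argv[4],np.hstack([cv2.resize(o,(400,400)),cv2.resize(g,(400,400))]))
# nut mask by R-B
th,_=cv2.threshold(o,0,255,cv2.THRESH_OTSU);m=(o>th).astype(np.uint8)
n,l,st,ce=cv2.connectedComponentsWithStats(m);k=1+np.argmax(st[1:,4]);m=(l==k).astype(np.uint8)
M=cv2.moments(m);print("centroid mm",cx+gx[0]+M["m10"]/M["m00"]*.251,cy-(gx[0]+M["m01"]/M["m00"]*.251),"area mm2",M["m00"]*.063)
E
python3 nut.py wrist_51.pkl 540 -28 nd51.png
```

```text
centroid mm 541.218607311614 -28.673442302909727 area mm2 506.646
```

View pics/nd51.png

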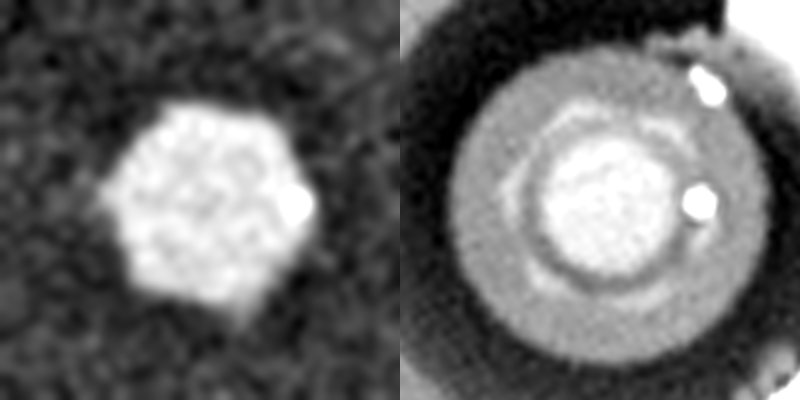

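```bash
cat > phase.py <<'E'
import numpy as np,cv2
d=np.load("nutd.npy");o=cv2.normalize(d,None,0,255,cv2.NORM_MINMAX).astype(np.uint8)
lo=np.percentile(d,20)
ref=np.median(d[85:115,85:115])
for fr in(.4,.5,.6):
    m=(d>lo+fr*(ref-lo)).astype(np.uint8)
    m=cv2.morphologyEx(m,cv2.MORPH_OPEN,np.ones((9,9)))
    n,l,st,ce=cv2.connectedComponentsWithStats(m);k=l[100,100];m=(l==k).astype(np.uint8)
    M=cv2.moments(m);c=np.array([M["m10"],M["m01"]])/M["m00"]
    P=max(cv2.findContours(m,cv2.RETR_EXTERNAL,cv2.CHAIN_APPROX_NONE)[0],key=len)[:,0]-c
    th=np.arctan2(-P[:,1],P[:,0]);r=np.hypot(*P.T)
    o=np.argsort(th);t=np.linspace(-np.pi,np.pi,720,endpoint=False);rr=np.interp(t,th[o],r[o],period=2*np.pi)
    F=[(rr*np.exp(1j*k*t)).mean() for k in(1,2,3,4,5,6,7)]
    print(fr,"area",m.sum()*.063,"corner phase deg (mod 60)",np.degrees(np.angle((rr*np.exp(6j*t)).mean()))/6,np.abs(F).round(2))
E
python3 phase.py; python3 nut.py wrist_5.pkl 540 -28 nd5.png; python3 phase.py
```

```text
0.4 area 534.177 corner phase deg (mod 60) -9.538198964677713 [0.04 0.26 0.28 0.34 0.21 1.47 0.19]
0.5 area 510.615 corner phase deg (mod 60) -9.452216871894723 [0.03 0.23 0.15 0.28 0.2  1.36 0.14]
0.6 area 488.943 corner phase deg (mod 60) -9.592253428022369 [0.02 0.19 0.02 0.26 0.13 1.28 0.1 ]
centroid mm 541.825261983471 -28.717404683195593 area mm2 457.38
0.4 area 519.687 corner phase deg (mod 60) -23.667613903023483 [0.04 2.06 1.14 0.79 1.06 0.47 0.45]
0.5 area 494.865 corner phase deg (mod 60) -24.717951881114427 [0.08 2.18 1.12 0.52 0.81 0.31 0.39]
0.6 area 472.878 corner phase deg (mod 60) -28.255431231237903 [0.11 2.31 1.1  0.29 0.64 0.16 0.26]
```

View pics/nd5.png

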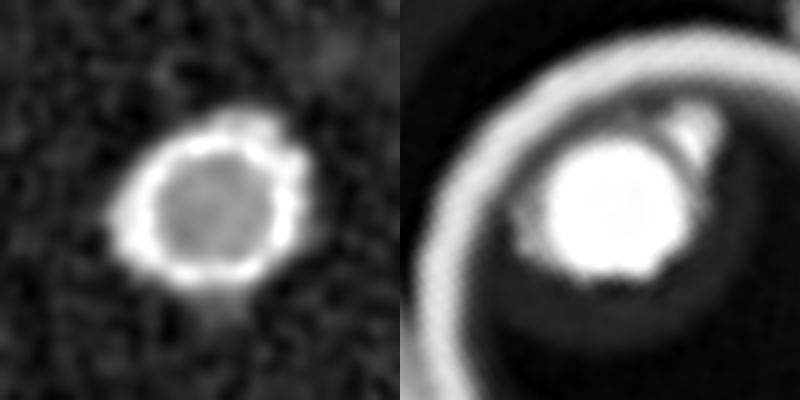

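```bash
python3 - <<'E'
from h import *
import pickle
for n in("wrist_5.pkl","wrist_50.pkl","wrist_51.pkl"):
    W=pickle.load(open(n,"rb"));save(W,n[:-4]+"p.png",(60,0,320,190),3)
E
```

```text
(no output)
```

View pics/wrist_5p.png

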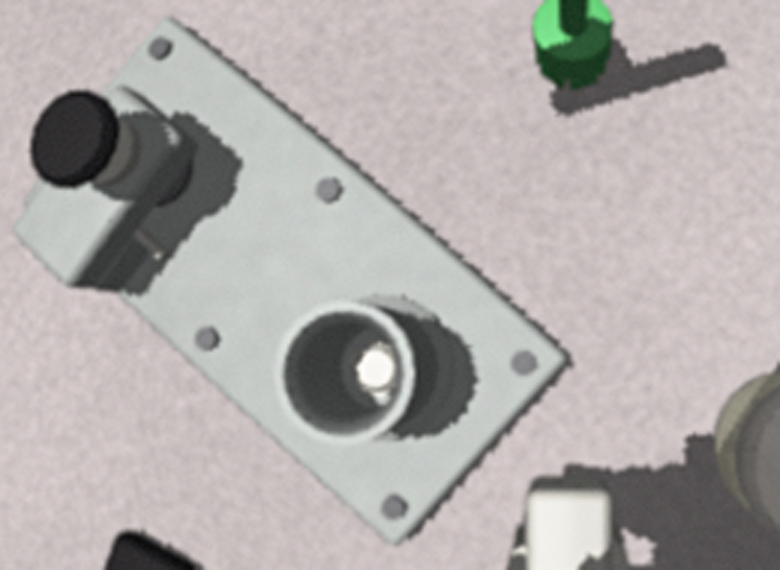

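View pics/wrist_50p.png

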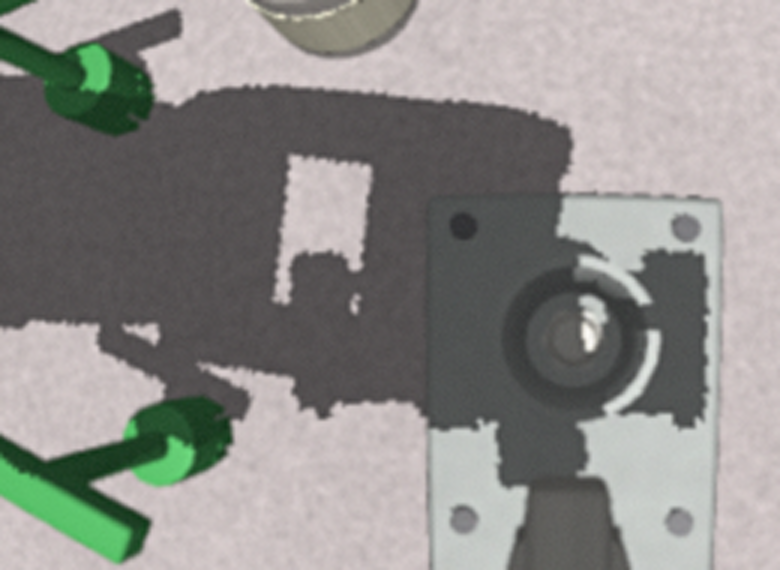

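The hexagon's corner phase is −9.5° (mod 60), a clean signal with order-6 dominant. Now I need a precise punch yaw from the bolts.

```bash
python3 - <<'E'
from h import *
import pickle
np.set_printoptions(precision=1,suppress=True)
def P(n,q): 
    W=pickle.load(open(n,"rb"));return np.array([plane(W,x/3+60,y/3,20,True)[:2] for x,y in q])
a=P("wrist_5.pkl",[(160,47),(330,190),(524,362),(207,338),(394,507)])
b=P("wrist_50.pkl",[(462,226),(686,228),(462,520),(680,522)])
print(a);print(b)
ang=lambda v:np.degrees(np.arctan2(v[1],v[0]))
print("y dir", ang(a[2]-a[0])-90, ang(a[2]-a[1])-90, ang(a[4]-a[3])-90, "x dir",ang(a[4]-a[2]))
print("50: y",ang(b[0]-b[2])-90,ang(b[1]-b[3])-90,"x",ang(b[1]-b[0]),ang(b[3]-b[2]))
E
```

```text
[[ 457.6 -227.9]
 [ 480.1  -98.2]
 [ 502.3   29.8]
 [ 575.5 -115.3]
 [ 597.5   13.5]]
[[ 502.2   28.6]
 [ 597.8   12.4]
 [ 479.7  -99.9]
 [ 576.  -116.5]]
y dir -9.844468536237017 -9.830996188467935 -9.703305714496764 x dir -9.722155834130655
50: y -9.914477936871577 -9.595447134488566 x -9.626964326915457 -9.737911631441188
```

The punch yaw is −9.75°, so the nut sits at 59.75° ≡ 1.043 rad (0 is excluded, since it started at 0.1 or more). The nut did reach its stop, and my reversal dragged it back a few degrees. I'll re-seat the key at tool yaw ≈12° (nut-aligned at 20.5°), tighten again with no reversal, and release.

Call:
step_arm([
  {"jaw":0,"x":0,"y":0,"z":0.5,"ax":0,"ay":0,"az":0.6},
  {"jaw":0,"x":0,"y":0,"z":0.6,"ax":0,"ay":0,"az":0.7},
  {"jaw":0,"x":0,"y":0,"z":0.6,"ax":0,"ay":0,"az":0.8},
  {"jaw":0,"x":0.1,"y":0.4,"z":0,"ax":0,"ay":0,"az":0.8},
  {"jaw":0,"x":0.1,"y":0.6,"z":0,"ax":0,"ay":0,"az":0.8},
  {"jaw":0,"x":0.12,"y":0.5,"z":0,"ax":0,"ay":0,"az":0.8},
  {"jaw":0,"x":0,"y":0.2,"z":0,"ax":0,"ay":0,"az":0.8},
  {"jaw":0,"x":0,"y":0,"z":0,"ax":0,"ay":0,"az":0},
  {"jaw":0,"x":0,"y":0,"z":0,"ax":0,"ay":0,"az":0},
])

```text
time: 18.5
position: [541.2, -28.7, 244.0]
eef_rot: [0.001, 0.63, 0.777, 0.0]
force: [0.0, -0.2, -4.4]
finger_gap: 13.6
```

```bash
python3 look.py 52
```

```text
18.5 [541.225 -28.712 244.049] yaw of tool y 11.906983355339438 z [ 0.001 -0.    -1.   ] F [ 0.02  -0.224 -4.404] T [-0.049  0.026  0.014] gap 13.570336372612571 q6 -0.3465318524199945
```

Call:
step_arm([
  {"jaw":0,"x":-0.02,"y":0.01,"z":-0.25,"ax":0,"ay":0,"az":0},
  {"jaw":0,"x":0,"y":0,"z":-0.25,"ax":0,"ay":0,"az":0},
  {"jaw":0,"x":0,"y":0,"z":-0.25,"ax":0,"ay":0,"az":0},
  {"jaw":0,"x":0,"y":0,"z":-0.25,"ax":0,"ay":0,"az":0},
  {"jaw":0,"x":0,"y":0,"z":-0.25,"ax":0,"ay":0,"az":0},
  {"jaw":0,"x":0,"y":0,"z":-0.25,"ax":0,"ay":0,"az":0},
  {"jaw":0,"x":0,"y":0,"z":-0.2,"ax":0,"ay":0,"az":0},
  {"jaw":0,"x":0,"y":0,"z":-0.1,"ax":0,"ay":0,"az":0},
  {"jaw":0,"x":0,"y":0,"z":0,"ax":0,"ay":0,"az":0},
])

```text
time: 19.4
position: [540.1, -27.9, 170.5]
eef_rot: [-0.0, 0.629, 0.777, -0.0]
force: [-0.4, 0.0, -4.9]
finger_gap: 13.6
```

```bash
python3 look.py 53
```

```text
19.4 [540.062 -27.898 170.503] yaw of tool y 11.992715918186557 z [-0.001  0.    -1.   ] F [-0.435  0.024 -4.866] T [-0.087  0.114  0.042] gap 13.630269841710978 q6 -0.3470202922995711
```

Call:
step_arm([
  {"jaw":0,"x":0,"y":0,"z":-0.08,"ax":0,"ay":0,"az":0},
  {"jaw":0,"x":0,"y":0,"z":-0.08,"ax":0,"ay":0,"az":0},
  {"jaw":0,"x":0,"y":0,"z":-0.08,"ax":0,"ay":0,"az":0},
  {"jaw":0,"x":0,"y":0,"z":-0.08,"ax":0,"ay":0,"az":0},
  {"jaw":0,"x":0,"y":0,"z":-0.08,"ax":0,"ay":0,"az":0},
  {"jaw":0,"x":0,"y":0,"z":-0.04,"ax":0,"ay":0,"az":0},
  {"jaw":0,"x":0,"y":0,"z":0,"ax":0,"ay":0,"az":0},
])

```text
time: 20.1
position: [540.2, -28.0, 153.2]
eef_rot: [-0.0, 0.629, 0.777, -0.0]
force: [-0.7, 0.0, -5.0]
finger_gap: 13.8
```

```bash
python3 look.py 54
```

```text
20.1 [540.196 -27.974 153.244] yaw of tool y 11.992573003626 z [-0. -0. -1.] F [-0.691  0.047 -5.011] T [-0.108 -0.01   0.018] gap 13.767235553847865 q6 -0.34706028501702485
```

The key is seated again. Turning clockwise with Tz readings.

Call:
step_arm([
  {"jaw":0,"x":0,"y":0,"z":0,"ax":0,"ay":0,"az":-0.6},
  {"jaw":0,"x":0,"y":0,"z":0,"ax":0,"ay":0,"az":-0.6},
  {"jaw":0,"x":0,"y":0,"z":0,"ax":0,"ay":0,"az":-0.6},
])

```text
time: 20.4
position: [540.5, -28.0, 153.6]
eef_rot: [0.0, 0.678, 0.735, 0.0]
force: [0.1, -1.2, -3.8]
finger_gap: 13.4
```

```bash
python3 look.py 55
```

```text
20.4 [540.462 -28.011 153.631] yaw of tool y 4.690701503886618 z [ 0.001 -0.    -1.   ] F [ 0.105 -1.214 -3.774] T [-0.133 -0.091  0.062] gap 13.421128584766429 q6 -0.21963436677543385
```

Call:
step_arm([
  {"jaw":0,"x":0,"y":0,"z":0,"ax":0,"ay":0,"az":-0.5},
])

```text
time: 20.5
position: [540.5, -28.0, 153.6]
eef_rot: [0.0, 0.69, 0.724, 0.0]
force: [0.5, -0.2, -5.7]
finger_gap: 13.5
```

```bash
python3 look.py 56
```

```text
20.5 [540.5   -27.999 153.646] yaw of tool y 2.6967640603598184 z [ 0.001 -0.    -1.   ] F [ 0.456 -0.187 -5.744] T [-0.16  -0.156  0.007] gap 13.469847566352373 q6 -0.18477009222999705
```

Call:
step_arm([
  {"jaw":0,"x":0,"y":0,"z":0,"ax":0,"ay":0,"az":-0.5},
])

```text
time: 20.6
position: [540.5, -28.0, 153.7]
eef_rot: [0.0, 0.703, 0.711, 0.0]
force: [0.7, -0.7, -4.2]
finger_gap: 13.6
```

```bash
python3 look.py 57
```

```text
20.6 [540.537 -28.033 153.679] yaw of tool y 0.7103269571100769 z [ 0.001 -0.    -1.   ] F [ 0.686 -0.662 -4.239] T [-0.217 -0.137 -0.006] gap 13.620776867372932 q6 -0.15014239054380935
```

Call:
step_arm([
  {"jaw":0,"x":0,"y":0,"z":0,"ax":0,"ay":0,"az":-0.5},
])

```text
time: 20.7
position: [540.5, -28.1, 153.7]
eef_rot: [0.0, 0.715, 0.699, 0.0]
force: [0.6, -0.5, -4.7]
finger_gap: 13.8
```

```bash
python3 look.py 58
```

```text
20.7 [540.521 -28.051 153.661] yaw of tool y -1.2869305225952548 z [ 0.001 -0.    -1.   ] F [ 0.561 -0.493 -4.669] T [-0.151 -0.17   0.091] gap 13.75102664321563 q6 -0.11527158354816743
```

Call:
step_arm([
  {"jaw":0,"x":0,"y":0,"z":0,"ax":0,"ay":0,"az":-0.4},
])

```text
time: 20.8
position: [540.5, -28.0, 153.7]
eef_rot: [0.0, 0.725, 0.689, 0.0]
force: [1.3, 0.0, -3.9]
finger_gap: 13.9
```

```bash
python3 look.py 59
```

```text
20.8 [540.516 -28.032 153.669] yaw of tool y -2.8827848842401207 z [ 0.001 -0.    -1.   ] F [ 1.297  0.05  -3.937] T [-0.209 -0.232  0.112] gap 13.860909495518039 q6 -0.08738349465418514
```

Call:
step_arm([
  {"jaw":0,"x":0,"y":0,"z":0,"ax":0,"ay":0,"az":-0.4},
])

```text
time: 20.9
position: [540.5, -28.0, 153.6]
eef_rot: [0.0, 0.734, 0.679, 0.0]
force: [0.8, 0.0, -3.8]
finger_gap: 13.7
```

```bash
python3 look.py 60
```

```text
20.9 [540.506 -27.994 153.649] yaw of tool y -4.483034681178196 z [ 0.001 -0.    -1.   ] F [ 0.826  0.022 -3.791] T [-0.233 -0.173  0.143] gap 13.71802631321596 q6 -0.059424122546705475
```

Call:
step_arm([
  {"jaw":0,"x":0,"y":0,"z":0,"ax":0,"ay":0,"az":-0.4},
])

```text
time: 21.0
position: [540.5, -28.0, 153.7]
eef_rot: [0.0, 0.744, 0.668, 0.0]
force: [2.2, 0.2, -3.8]
finger_gap: 13.8
```

```bash
python3 look.py 61
```

```text
21.0 [540.486 -28.006 153.651] yaw of tool y -6.107980684981784 z [ 0.001 -0.    -1.   ] F [ 2.192  0.249 -3.754] T [-0.161 -0.271  0.147] gap 13.834630210820507 q6 -0.03110423577538651
```

Call:
step_arm([
  {"jaw":0,"x":0,"y":0,"z":0,"ax":0,"ay":0,"az":-0.3},
])

```text
time: 21.1
position: [540.4, -28.0, 153.6]
eef_rot: [0.0, 0.751, 0.661, 0.0]
force: [1.0, -0.6, -3.2]
finger_gap: 13.6
```

```bash
python3 look.py 62
```

```text
21.1 [540.413 -28.003 153.604] yaw of tool y -7.305359378546103 z [ 0.001 -0.    -1.   ] F [ 0.981 -0.649 -3.157] T [-0.27  -0.273  0.185] gap 13.634909665159856 q6 -0.010224059173140516
```

Call:
step_arm([
  {"jaw":0,"x":0,"y":0,"z":0,"ax":0,"ay":0,"az":-0.3},
])

```text
time: 21.2
position: [540.4, -28.0, 153.6]
eef_rot: [0.0, 0.758, 0.653, 0.0]
force: [0.5, -0.6, -3.4]
finger_gap: 13.5
```

```bash
python3 look.py 63
```

```text
21.2 [540.416 -27.992 153.581] yaw of tool y -8.491010048641764 z [ 0.001 -0.    -1.   ] F [ 0.497 -0.586 -3.393] T [-0.237 -0.34   0.212] gap 13.496067755817908 q6 0.010455093290723527
```

Call:
step_arm([
  {"jaw":0,"x":0,"y":0,"z":0,"ax":0,"ay":0,"az":-0.3},
])

```text
time: 21.3
position: [540.4, -28.0, 153.6]
eef_rot: [0.0, 0.764, 0.645, 0.0]
force: [1.1, 0.4, -3.1]
finger_gap: 13.6
```

```bash
python3 look.py 64
```

```text
21.3 [540.385 -27.976 153.574] yaw of tool y -9.691279008445319 z [ 0. -0. -1.] F [ 1.12   0.428 -3.107] T [-0.279 -0.29   0.228] gap 13.626676238065619 q6 0.03146300661015675
```

Call:
step_arm([
  {"jaw":0,"x":0,"y":0,"z":0,"ax":0,"ay":0,"az":0},
  {"jaw":0,"x":0,"y":0,"z":0,"ax":0,"ay":0,"az":0},
  {"jaw":0,"x":0,"y":0,"z":0,"ax":0,"ay":0,"az":0},
])

```text
time: 21.6
position: [540.3, -28.0, 153.5]
eef_rot: [0.0, 0.764, 0.645, 0.0]
force: [1.3, -0.6, -2.3]
finger_gap: 13.8
```

```bash
python3 look.py 65
```

```text
21.6 [540.32  -27.964 153.502] yaw of tool y -9.596177825397852 z [ 0. -0. -1.] F [ 1.312 -0.628 -2.315] T [-0.263 -0.305  0.165] gap 13.763732187609698 q6 0.029708223116703993
```

Tz plateaued at 0.14 while the nut turned, then rose to 0.21–0.23, which is the stop. I'll lift straight off with no reversal and check the nut's angle once more, as it decides the job.

Call:
step_arm([
  {"jaw":0,"x":0,"y":0,"z":0.1,"ax":0,"ay":0,"az":0},
  {"jaw":0,"x":0,"y":0,"z":0.25,"ax":0,"ay":0,"az":0},
  {"jaw":0,"x":0,"y":0,"z":0.4,"ax":0,"ay":0,"az":0},
  {"jaw":0,"x":0,"y":0,"z":0.5,"ax":0,"ay":0,"az":0},
  {"jaw":0,"x":0,"y":0,"z":0.5,"ax":0,"ay":0,"az":0},
  {"jaw":0,"x":0,"y":0,"z":0.5,"ax":0,"ay":0,"az":0},
  {"jaw":0,"x":0,"y":-0.4,"z":0,"ax":0,"ay":0,"az":0},
  {"jaw":0,"x":-0.15,"y":-0.7,"z":0,"ax":0,"ay":0,"az":0},
  {"jaw":0,"x":-0.15,"y":-0.6,"z":-0.4,"ax":0,"ay":0,"az":0},
  {"jaw":0,"x":0,"y":0,"z":-0.7,"ax":0,"ay":0,"az":0},
])

```text
time: 22.6
position: [528.2, -99.0, 200.3]
eef_rot: [0.001, 0.765, 0.645, 0.0]
force: [0.5, -0.4, -4.9]
finger_gap: 13.7
```

Call:
step_arm([
  {"jaw":0,"x":0,"y":0,"z":-0.6,"ax":0,"ay":0,"az":0},
  {"jaw":0,"x":0,"y":0,"z":0,"ax":0,"ay":0,"az":0},
  {"jaw":0,"x":0,"y":0,"z":0,"ax":0,"ay":0,"az":0},
])

```text
time: 22.9
position: [528.1, -96.3, 175.9]
eef_rot: [-0.0, 0.764, 0.645, -0.0]
force: [0.7, 0.2, -4.7]
finger_gap: 13.8
```

```bash
python3 look.py 66 wrist; python3 nut.py wrist_66.pkl 541 -28.5 nd66.png; python3 phase.py
```

```text
22.95 [528.641 -96.258 176.571] yaw of tool y -9.607778218203704 z [ 0.001 -0.    -1.   ] F [ 0.815 -0.087 -4.091] T [-0.088  0.083  0.054] gap 13.358907590428165 q6 -0.09908335032883826
centroid mm 541.0985870010236 -28.572607088024565 area mm2 492.408
0.4 area 514.458 corner phase deg (mod 60) -13.386404597384454 [0.04 0.15 0.2  0.23 0.15 1.42 0.33]
0.5 area 492.093 corner phase deg (mod 60) -13.324624448788049 [0.04 0.14 0.21 0.25 0.18 1.4  0.3 ]
0.6 area 470.799 corner phase deg (mod 60) -13.258634210859173 [0.04 0.17 0.24 0.29 0.16 1.34 0.31]
```

View pics/nd66.png

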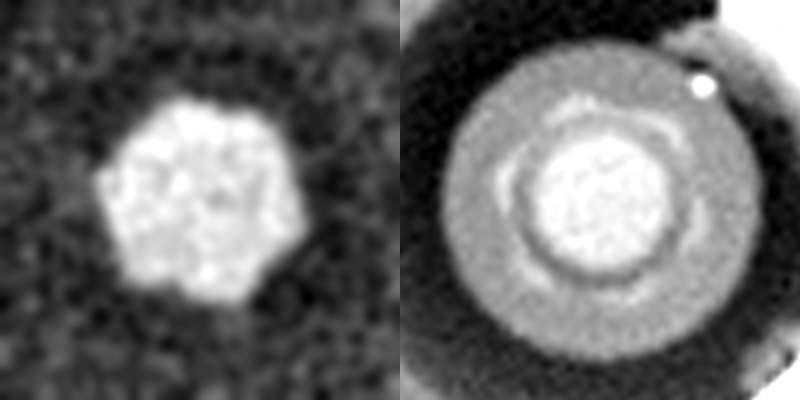

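The corner phase is now −13.3°, so the nut is at 63.5° ≡ 1.109 rad, tight at its stop. I'll re-seat the key at the aligned yaw (16.7°) so it sits freely, with no more turning, and release it there.

Call:
step_arm([
  {"jaw":0,"x":0,"y":0,"z":0.5,"ax":0,"ay":0,"az":0.8},
  {"jaw":0,"x":0,"y":0,"z":0.6,"ax":0,"ay":0,"az":0.9},
  {"jaw":0,"x":0,"y":0,"z":0.6,"ax":0,"ay":0,"az":0.9},
  {"jaw":0,"x":0.1,"y":0.4,"z":0,"ax":0,"ay":0,"az":0.9},
  {"jaw":0,"x":0.1,"y":0.6,"z":0,"ax":0,"ay":0,"az":0.9},
  {"jaw":0,"x":0.1,"y":0.5,"z":0,"ax":0,"ay":0,"az":0.9},
  {"jaw":0,"x":0,"y":0.2,"z":0,"ax":0,"ay":0,"az":0.9},
  {"jaw":0,"x":0,"y":0,"z":0,"ax":0,"ay":0,"az":0.38},
  {"jaw":0,"x":0,"y":0,"z":0,"ax":0,"ay":0,"az":0},
  {"jaw":0,"x":0,"y":0,"z":0,"ax":0,"ay":0,"az":0},
])

```text
time: 23.95
position: [540.3, -28.5, 244.0]
eef_rot: [0.0, 0.598, 0.802, 0.0]
force: [-0.5, -0.5, -4.6]
finger_gap: 13.9
```

```bash
python3 look.py 67
```

```text
23.95 [540.32  -28.528 243.964] yaw of tool y 16.608483288767438 z [ 0.001 -0.    -1.   ] F [-0.508 -0.505 -4.639] T [-0.071  0.053  0.005] gap 13.89215789043203 q6 -0.4285322413919258
```

Call:
step_arm([
  {"jaw":0,"x":0,"y":0,"z":-0.25,"ax":0,"ay":0,"az":0},
  {"jaw":0,"x":0,"y":0,"z":-0.25,"ax":0,"ay":0,"az":0},
  {"jaw":0,"x":0,"y":0,"z":-0.25,"ax":0,"ay":0,"az":0},
  {"jaw":0,"x":0,"y":0,"z":-0.25,"ax":0,"ay":0,"az":0},
  {"jaw":0,"x":0,"y":0,"z":-0.25,"ax":0,"ay":0,"az":0},
  {"jaw":0,"x":0,"y":0,"z":-0.25,"ax":0,"ay":0,"az":0},
  {"jaw":0,"x":0,"y":0,"z":-0.2,"ax":0,"ay":0,"az":0},
  {"jaw":0,"x":0,"y":0,"z":-0.1,"ax":0,"ay":0,"az":0},
  {"jaw":0,"x":0,"y":0,"z":0,"ax":0,"ay":0,"az":0},
])

```text
time: 24.85
position: [540.0, -27.9, 170.9]
eef_rot: [-0.0, 0.597, 0.802, -0.0]
force: [0.1, 0.7, -5.0]
finger_gap: 13.7
```

Call:
step_arm([
  {"jaw":0,"x":0,"y":0,"z":-0.08,"ax":0,"ay":0,"az":0},
  {"jaw":0,"x":0,"y":0,"z":-0.08,"ax":0,"ay":0,"az":0},
  {"jaw":0,"x":0,"y":0,"z":-0.08,"ax":0,"ay":0,"az":0},
  {"jaw":0,"x":0,"y":0,"z":-0.08,"ax":0,"ay":0,"az":0},
  {"jaw":0,"x":0,"y":0,"z":-0.06,"ax":0,"ay":0,"az":0},
  {"jaw":0,"x":0,"y":0,"z":-0.03,"ax":0,"ay":0,"az":0},
  {"jaw":0,"x":0,"y":0,"z":0,"ax":0,"ay":0,"az":0},
])

```text
time: 25.55
position: [540.2, -27.9, 154.9]
eef_rot: [-0.0, 0.597, 0.802, -0.0]
force: [0.3, 0.6, -4.8]
finger_gap: 14.0
```

```bash
python3 look.py 68
```

```text
25.55 [540.181 -27.938 154.881] yaw of tool y 16.71330876625808 z [-0.  0. -1.] F [ 0.259  0.59  -4.795] T [-0.084  0.024 -0.01 ] gap 14.024440490132342 q6 -0.4294249539946386
```

Call:
step_arm([
  {"jaw":0,"x":0,"y":0,"z":-0.03,"ax":0,"ay":0,"az":0},
  {"jaw":0,"x":0,"y":0,"z":-0.02,"ax":0,"ay":0,"az":0},
  {"jaw":0,"x":0,"y":0,"z":0,"ax":0,"ay":0,"az":0},
  {"jaw":50,"x":0,"y":0,"z":0,"ax":0,"ay":0,"az":0},
  {"jaw":50,"x":0,"y":0,"z":0,"ax":0,"ay":0,"az":0},
  {"jaw":50,"x":0,"y":0,"z":0,"ax":0,"ay":0,"az":0},
  {"jaw":50,"x":0,"y":0,"z":0,"ax":0,"ay":0,"az":0},
  {"jaw":50,"x":0,"y":0,"z":0,"ax":0,"ay":0,"az":0},
])

```text
time: 26.35
position: [540.3, -28.0, 153.2]
eef_rot: [0.0, 0.597, 0.802, 0.0]
force: [0.2, -0.3, -0.2]
finger_gap: 48.0
```

Call:
step_arm([
  {"jaw":50,"x":0,"y":0,"z":0.3,"ax":0,"ay":0,"az":0},
  {"jaw":50,"x":0,"y":0,"z":0.5,"ax":0,"ay":0,"az":0},
  {"jaw":50,"x":0,"y":0,"z":0.7,"ax":0,"ay":0,"az":0},
  {"jaw":50,"x":0,"y":0,"z":0.7,"ax":0,"ay":0,"az":0},
  {"jaw":30,"x":-0.1,"y":-0.6,"z":0.2,"ax":0,"ay":0,"az":0},
  {"jaw":0,"x":-0.1,"y":-0.8,"z":0,"ax":0,"ay":0,"az":0},
  {"jaw":0,"x":-0.1,"y":-0.8,"z":0,"ax":0,"ay":0,"az":0},
  {"jaw":0,"x":0,"y":0,"z":0,"ax":0,"ay":0,"az":0},
])

```text
time: 27.15
position: [528.0, -118.7, 250.0]
eef_rot: [0.001, 0.598, 0.802, -0.0]
force: [-0.2, 0.1, 0.2]
finger_gap: 22.9
```

```bash
python3 look.py 69 wrist side top; python3 - <<'E'
from h import *
import pickle
S=pickle.load(open("side_69.pkl","rb"));save(S,"sk69.png",(225,140,305,230),7)
E
```

```text
27.3 [ 528.301 -115.494  249.536] yaw of tool y 16.696103829403743 z [ 0.  0. -1.] F [-0.119  0.028  0.597] T [-0.044  0.082 -0.022] gap 10.638894821944259 q6 -0.5929685582146195
```

View pics/wrist_69.png

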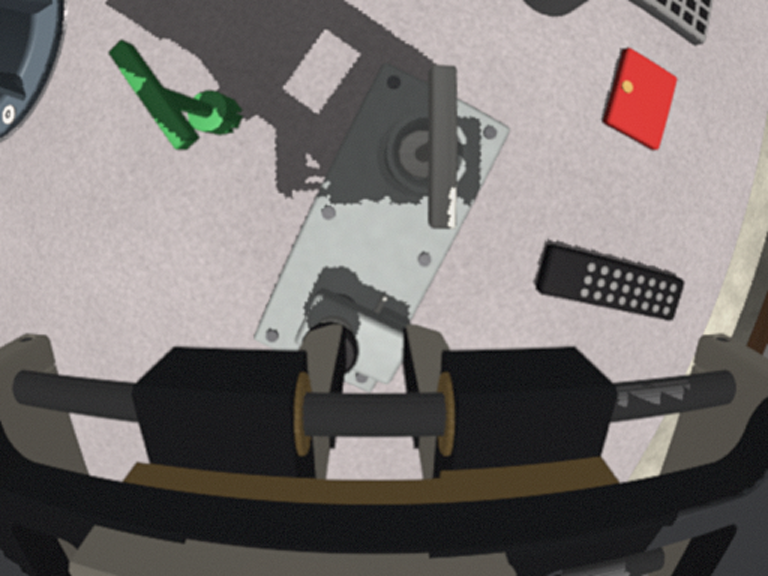

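View pics/sk69.png

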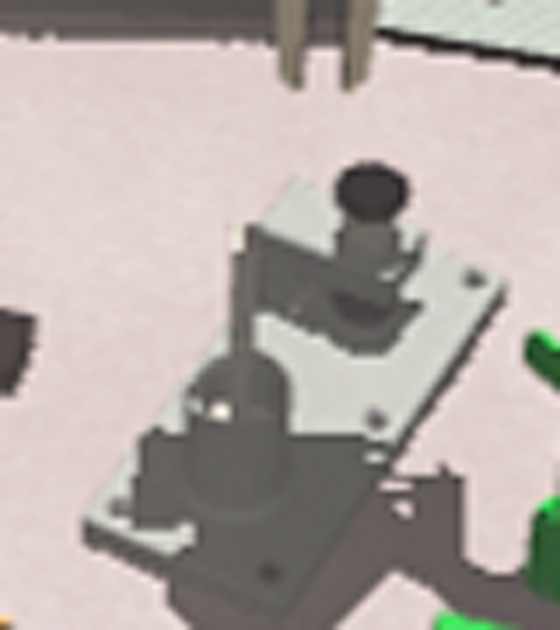

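The key stands upright in the bore: bar at px ≈(442,66)–(441,228) in the wrist view, shaft vertical in the side crop. Now the plunger at about (513,−185).

```bash
python3 - <<'E'
from h import *
import pickle
np.set_printoptions(precision=1,suppress=True)
W=pickle.load(open("wrist_69.pkl","rb"))
A=plane(W,442/1.5,66/1.5,179,True);B=plane(W,441/1.5,228/1.5,179,True);print(A,B,(A+B)/2,np.linalg.norm(A-B))
S=pickle.load(open("side_69.pkl","rb"))
print("knob side",plane(S,225+372/7,140+193/7,118))
E
```

```text
[527.   12.8 179. ] [552.3 -71.8 179. ] [539.7 -29.5 179. ] 88.33112180862678
knob side [ 510.7 -179.5  118. ]
```

Call:
step_arm([
  {"jaw":0,"x":-0.15,"y":-0.6,"z":0,"ax":0,"ay":0,"az":0},
  {"jaw":0,"x":-0.15,"y":-0.7,"z":-0.3,"ax":0,"ay":0,"az":0},
  {"jaw":0,"x":-0.08,"y":-0.4,"z":-0.7,"ax":0,"ay":0,"az":0},
  {"jaw":0,"x":0,"y":0,"z":-0.8,"ax":0,"ay":0,"az":0},
  {"jaw":0,"x":0,"y":0,"z":-0.7,"ax":0,"ay":0,"az":0},
  {"jaw":0,"x":0,"y":0,"z":-0.2,"ax":0,"ay":0,"az":0},
  {"jaw":0,"x":0,"y":0,"z":0,"ax":0,"ay":0,"az":0},
])

```text
time: 28.0
position: [513.0, -183.0, 140.7]
eef_rot: [-0.001, 0.596, 0.803, -0.0]
force: [-0.2, -0.5, 0.1]
finger_gap: 0.4
```

```bash
python3 look.py 70 wrist side; python3 - <<'E'
from h import *
import pickle
S=pickle.load(open("side_70.pkl","rb"));save(S,"sk70.png",(225,120,305,210),7)
E
```

```text
28.1 [ 513.882 -183.727  142.405] yaw of tool y 16.754711439243415 z [ 0.002 -0.001 -1.   ] F [-0.153  0.985  0.119] T [-0.051  0.031  0.007] gap 0.3359663664987348 q6 -0.7211730555037852
```

View pics/sk70.png

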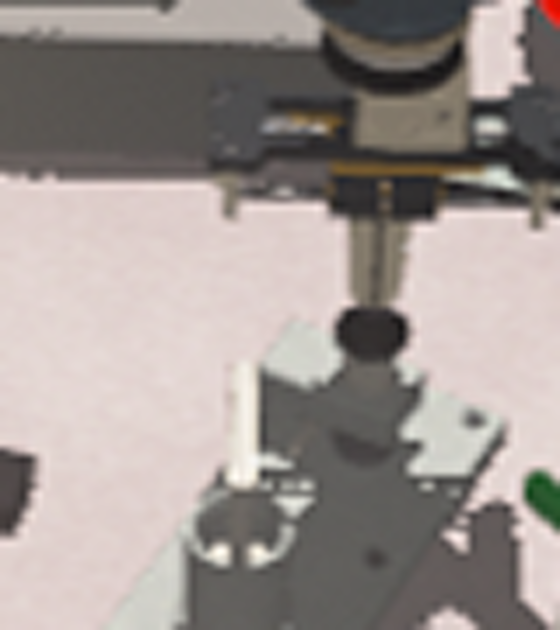

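View pics/wrist_70.png

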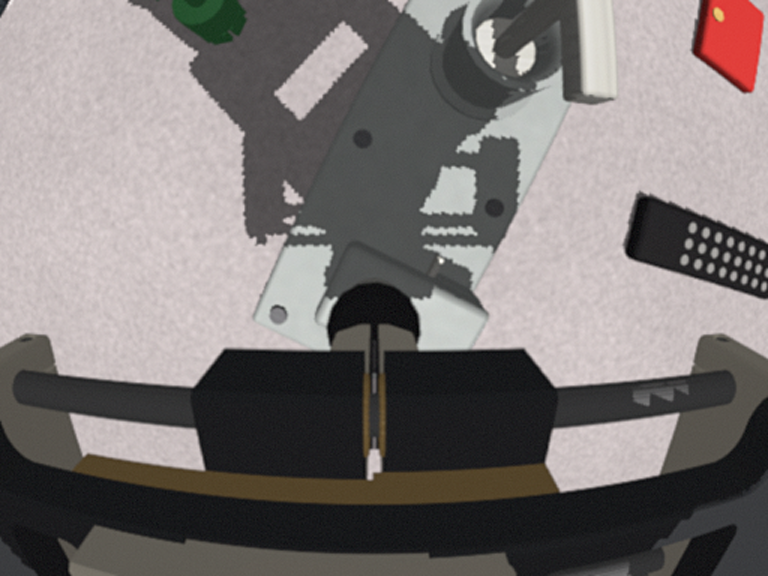

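The shut fingers are centred over the knob: knob cols 328–420, finger seam at 374. Pressing, with force checks.

Call:
step_arm([
  {"jaw":0,"x":0,"y":0,"z":-0.3,"ax":0,"ay":0,"az":0},
  {"jaw":0,"x":0,"y":0,"z":-0.25,"ax":0,"ay":0,"az":0},
  {"jaw":0,"x":0,"y":0,"z":-0.2,"ax":0,"ay":0,"az":0},
  {"jaw":0,"x":0,"y":0,"z":-0.15,"ax":0,"ay":0,"az":0},
  {"jaw":0,"x":0,"y":0,"z":0,"ax":0,"ay":0,"az":0},
])

```text
time: 28.6
position: [513.3, -184.0, 104.6]
eef_rot: [0.0, 0.597, 0.802, 0.0]
force: [0.6, 1.4, 6.2]
finger_gap: 0.6
```

Contact with 6 N of spring at z = 104.6; going on to the stop.

Call:
step_arm([
  {"jaw":0,"x":0,"y":0,"z":-0.06,"ax":0,"ay":0,"az":0},
  {"jaw":0,"x":0,"y":0,"z":-0.05,"ax":0,"ay":0,"az":0},
  {"jaw":0,"x":0,"y":0,"z":0,"ax":0,"ay":0,"az":0},
])

```text
time: 28.9
position: [513.3, -184.0, 100.8]
eef_rot: [0.0, 0.597, 0.802, 0.0]
force: [-0.6, 2.3, 7.2]
finger_gap: 0.2
```

Call:
step_arm([
  {"jaw":0,"x":0,"y":0,"z":-0.03,"ax":0,"ay":0,"az":0},
  {"jaw":0,"x":0,"y":0,"z":-0.02,"ax":0,"ay":0,"az":0},
  {"jaw":0,"x":0,"y":0,"z":0,"ax":0,"ay":0,"az":0},
])

```text
time: 29.2
position: [513.4, -184.0, 100.2]
eef_rot: [0.0, 0.597, 0.802, 0.0]
force: [-5.5, 4.3, 22.2]
finger_gap: 0.5
```

Force jumped from 7 to 22 N with hardly any motion: that's the stop. I'll hold briefly, then let it up.

Call:
step_arm([
  {"jaw":0,"x":0,"y":0,"z":0,"ax":0,"ay":0,"az":0},
  {"jaw":0,"x":0,"y":0,"z":0,"ax":0,"ay":0,"az":0},
  {"jaw":0,"x":0,"y":0,"z":0.2,"ax":0,"ay":0,"az":0},
  {"jaw":0,"x":0,"y":0,"z":0.4,"ax":0,"ay":0,"az":0},
  {"jaw":0,"x":0,"y":0,"z":0.6,"ax":0,"ay":0,"az":0},
  {"jaw":0,"x":-0.2,"y":-0.3,"z":0.8,"ax":0,"ay":0,"az":0},
  {"jaw":0,"x":-0.6,"y":-0.6,"z":0.8,"ax":0,"ay":0,"az":0},
  {"jaw":0,"x":-0.6,"y":-0.6,"z":0.3,"ax":0,"ay":0,"az":0},
  {"jaw":0,"x":0,"y":0,"z":0,"ax":0,"ay":0,"az":0},
  {"jaw":0,"x":0,"y":0,"z":0,"ax":0,"ay":0,"az":0},
])

```text
time: 30.2
position: [456.8, -244.1, 222.4]
eef_rot: [-0.0, 0.597, 0.802, 0.0]
force: [-0.2, 0.6, -0.1]
finger_gap: 0.7
```

```bash
python3 look.py 71 side top; python3 - <<'E'
from h import *
import pickle
np.set_printoptions(precision=1,suppress=True)
S=pickle.load(open("side_71.pkl","rb"));T=pickle.load(open("top_71.pkl","rb"))
a=cv2.resize(S["color"][140:230,225:305],None,fx=5,fy=5,interpolation=2);b=cv2.resize(T["color"][170:260,220:300],None,fx=5,fy=5,interpolation=2)
cv2.imwrite("pics/f71.png",cv2.cvtColor(np.hstack([a,b]),cv2.COLOR_RGB2BGR))
p=[540.4,-28.3]
for z in(98,179):print(z,(proj(S,[*p,z])-[225,140])*5,(proj(T,[*p,z])-[220,170])*5+[400,0])
F=pickle.load(open("f0.pkl","rb"))
for n,A,B in(("side",F["side"],S),("top",F["top"],T)):
    d=cv2.absdiff(A["color"],B["color"]).max(2);cv2.imwrite(f"pics/diff_{n}.png",cv2.resize(d,None,fx=1.5,fy=1.5))
E
```

```text
30.3 [ 457.169 -243.346  221.788] yaw of tool y 16.72591438370294 z [-0.001  0.001 -1.   ] F [-0.196  0.73   0.226] T [-0.095  0.002 -0.09 ] gap 0.15592450819842057 q6 -0.8710948656882215
98 [169.3 277.6] [547.9 159.5]
179 [171.9 202.7] [550.7 141.8]
```

View pics/f71.png

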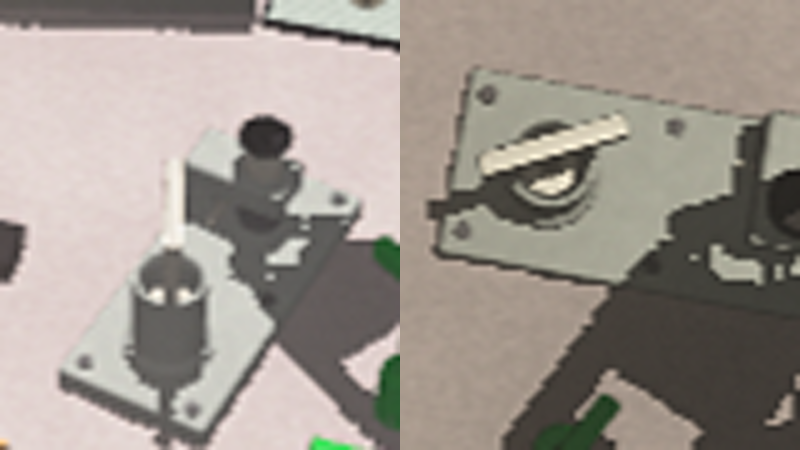

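View pics/top_71.png

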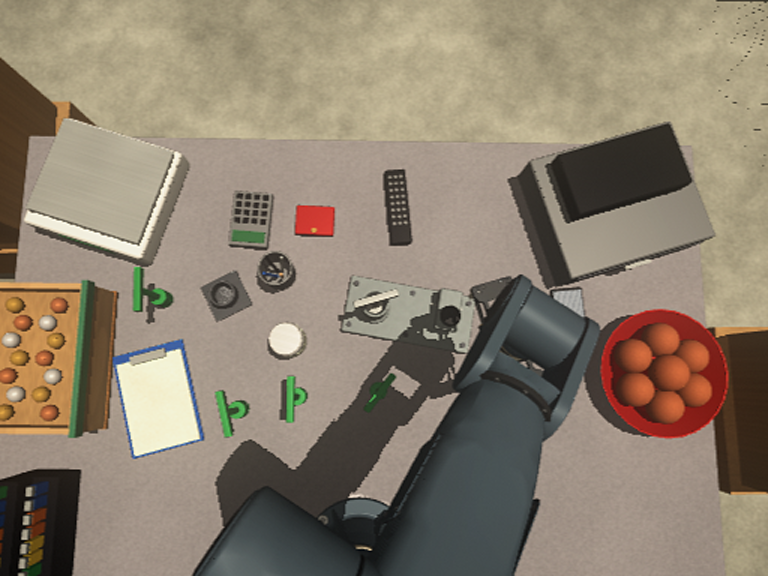

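Everything stands as it should. The bar-top centre is at side (174,203) and top (555,143), against (172,203) and (551,142) predicted for a seated upright key. The knob is back at its starting pixel, and the bystanders haven't moved. Handing in.

```bash
python3 -c "
from cell import finish_job
print(finish_job())"
```

```text
the job is handed in; nothing more can be done
None
```

I tightened the nut to its stop, left the steel key standing on it, tested the punch plunger, and handed the job in at about 30 s. No verdict was reported.

- **Nut:** My first turn went wrong. The loose socket rode over the nut's corners, and when I turned back to check, it dragged the nut to about 1.04 rad. I lifted the key, saw this in the wrist camera and tightened again. A second look gave about 1.11 rad against the stop at 1.1. I then put the key back on in line with the nut and let go without turning, so nothing measured the nut after that.
- **Plunger:** Pressed down to z ≈ 100 mm, where the force jumped from 7 N to 22 N, which marks the stop. After release the knob was back at its starting position in the side view.
- **Key:** In the last side and top views its bar was within about 3 mm of where a seated, upright key would be. The contact and release heights also matched a fully seated key.
- **Other things:** By eye in the last top view, none of the bystanders I could see had moved; the arm partly hid the phone. The arm was clear with no contact force.

One disagreement: torque readings alone did not show the stop clearly, because the socket slipped at about 0.3 N m. The nut's tightness therefore rests mainly on the camera measurement.

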